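Lay out a rack corner kit on the packing mat

ROBOT

A 6-joint arm with a two-finger parallel gripper is mounted at the origin on the work surface. World frame = base frame: x ahead of the robot, y to its left, z up, the work surface at z = 0. Lengths are in m, angles in rad, forces in N, time in s.
With the tool pointing down it reaches from about 0.25 to 0.725 m from the base axis. Payload 4 kg.
Tool frame: the origin (TCP) lies midway between the tips of the shut fingers; the grasp point (between the pads) lies 19 mm behind it; z points along the fingers, x is the direction in which the jaws open and shut, and the axes are right-handed (so a half turn about z gives the same grasp; the last joint's range is limited). The gripper opens to 85 mm and grips with 20 to 120 N. Pads are 22 mm wide; open, the fingers measure 114 mm over their backs; the gripper's body (76 mm by 85 mm) begins 54 mm behind the grasp point. The pads swing forward as they close: fully open they stand 13 mm farther back than shut.
Start: joints at [-1.346, 0.241, 0.005, 1.335, 0, 1.571], TCP at [0.111, -0.487, 0.199] pointing down, gripper open.
Joint ranges: [-2.72, 2.72], [-1.05, 1.87], [-1.09, 1.28], [-1.99, 2.15], [-1.42, 1.44], [-3.14, 3.14]. Speed limits (rad/s): [2.79, 2.79, 3.14, 3.14, 3.14, 3.14].

INTERFACE

Orientations are given as a unit quaternion [x, y, z, w].
In Python, from workcell import bot, vision, ticket gives the robot as it stands.
- The arm moves only by the tool play_rows, never from a script. Its argument "deltas" is one flat list of numbers, 5 for each row, row after row: the opening, from 0 (shut) to 1 (fully open), then the shift along the tool's x, y, z in units of 60 mm (1.0 is 60 mm), then the turn about the tool's z in degrees. A call has 1 to 12 rows; each row shifts and turns the pose as measured when the row begins, along the tool's axes as they then stand; what a row does not reach is not made up. A row lasts 1/8 s, in which the tool goes at most 62.5 mm and 10.7 degrees, less where a joint would pass 70% of its speed; a pose out of reach is approached as far as the arm can. A call is refused whole if a number of a shift passes 1 or a number of a turn 10.7, either way. A call with a gripper value outside its range is refused whole. The fingers move at their own pace and stop on an object; the grip force is fixed at half the most. Time passes only in rows, so rows that do not move let the fingers close. It gives the time, the measured TCP pose, the force and the opening at its end, in the units of the state.
- bot.get_obs(): the state, without advancing time (a new reading comes with each control period).
- vision.camera(name): name is "side" or "top"; returns a dict with "color" (480x640x3 uint8, blue, green, red), "intrinsics" (3x3 intrinsics, pixels), "rvec" (rotation vector, rad) and "tvec" (3), from world to camera coordinates, as OpenCV has them. Camera axes: x right, y down, z forward; pixel columns grow to the right and rows downward; lengths in m; the calibration is good to about 2 mm. A picture is of the moment at which its call begins. There is no depth.
- ticket.job_done(): hands the job in, once; it reports no verdict.
The state is a dict: "clock": time; "joint_pos": joint angles; "joint_vel": joint speeds; "tau": joint torques, N m; "eef_pos": TCP position; "tool_rot": TCP orientation; "ft_force": force on the tool from outside, world axes, zero at the start; "ft_torque": the same for the moment, N m; "grip_width": finger opening in m.
Only numpy, scipy, OpenCV 4.12 (cv2) and the standard library are available. Lean on these libraries where they do the work, as an engineer would, in place of code of your own. Each camera call takes 0.05 s, during which the arm holds its last target. There are 200 camera calls.

TASK

Lay out the rack corner kit on the black mat, square to it and in this order: the small brown carton midway between grey bin and white box, long sides running front (robot side) to back; the caster, wheel up, centred on top of that carton; the metal collar straight in front of the middle of the bin, 25 mm clear of it; last the levelling foot straight behind the middle of the carton, 25 mm clear of it. Everything ends upright and released; leave the tape roll and glass jar where they are.

Things in the scene. Friction and masses are not known exactly. Their poses are not given: they have to be found in the camera images.
- mat: Fixed black rubber mat, 290 (its x) x 390 (its y) x 3 mm, lying flat on the bench at about z = 0; origin at its underside's centre. Its x axis points away from the robot (behind), its y axis to the robot's left, within 12 degrees. Its centre is midway between the grey bin and the white box. Its top is 3 mm above the bench.
- bin: Fixed grey plastic open bin heaped with small black clips, 100 (its x) x 90 (its y) x 55 mm high, on the mat 135 mm to the left or right of the mat's centre. Origin at the centre of its underside; axes parallel to the mat's, so its front face is 50 mm along its -x.
- box: Fixed closed white carton, 100 (its x) x 90 (its y) x 55 mm high, on the mat on the other side of its centre, 135 mm from it. Origin at the centre of its underside, axes parallel to the mat's.
- carton_mid (a point): Loose closed brown clip carton, 80 (its x, the long side) x 56 (its y) x 36 mm high, 0.2 kg, with a white strip along its top. The point is at its centre, 18 mm above its underside. z up. Starts on the bare bench to the right of the mat.
- caster_mid (a point): Loose caster standing on its steel mounting plate, wheel up, 76 mm high, 0.25 kg. Plate 60 (its x) x 50 (its y) x 4 mm; above it a fork with two flat cheeks, 34 mm over them along y, 28 mm wide along x, from 14 to 60 mm up (grip across y there); between them a fixed black wheel, radius 26 mm, axle along y. The point is on its middle line, 38 mm above its underside, z up. Starts on the bare bench.
- collar_mid (a point): Loose plain aluminium post collar, a short upright tube 46 mm outside, 27 mm bore, 40 mm high, 0.12 kg. The point is at its centre, 20 mm above its underside, z along its axis. Starts on the bare bench.
- foot_mid (a point): Loose steel levelling foot: a round base 46 mm across and 12 mm high, a 28 mm nut up to 20 mm, then an upright stem 18 mm in diameter to 62 mm, 0.15 kg. The point is on its axis, 31 mm above its underside, z up. Starts on the bare bench.
- tape_mid (a point): Bystander: loose roll of tan packing tape on a pale core lying flat, 80 mm outside, 40 mm bore, 34 mm high (clearly larger and flatter than the collar). The point is at its centre. To be left alone.
- jar: Bystander: loose glass jar with a steel lid, 54 mm across, 85 mm high, at the far left corner of the mat; origin at the centre of its underside. To be left alone.
Not all that is in view belongs to the job. Leave any pink or red look-alike of the part that bears foot_mid alone. Leave any orange look-alike of the part that bears collar_mid alone.

How it is judged:
On the way, in this order (a step that is already met when the one before it is completed fails the run):
1. the clip carton stands on the mat midway between bin and white box, square to the mat, released (x of carton_mid in the frame of mat between -0.013 and 0.013 m and y of carton_mid in the frame of mat between -0.013 and 0.013 m and angle between the x axis of carton_mid and the x axis of mat, either way round below 0.2 rad and angle between carton_mid's own z axis and vertical below 0.1 rad and height (world z) of carton_mid below 0.028 m and contact force between the fingers and carton below 0.1 N), for 0.2 s.
2. the caster stands wheel up, centred on the clip carton, released (horizontal distance between caster_mid and carton_mid below 0.013 m and angle between caster_mid's own z axis and vertical below 0.1 rad and height (world z) of caster_mid between 0.07 and 0.084 m and contact force between the fingers and caster below 0.1 N), for 0.2 s.
3. the collar stands in front of the bin, released (x of collar_mid in the frame of bin between -0.112 and -0.084 m and y of collar_mid in the frame of bin between -0.014 and 0.014 m and angle between collar_mid's own z axis and vertical below 0.1 rad and height (world z) of collar_mid below 0.03 m and contact force between the fingers and collar below 0.1 N), for 0.2 s.
4. the levelling foot stands behind the clip carton, released (horizontal distance between foot_mid and carton_mid between 0.074 and 0.102 m and y of foot_mid in the frame of mat between -0.018 and 0.018 m and x of foot_mid in the frame of mat above 0.04 m and angle between foot_mid's own z axis and vertical below 0.1 rad and height (world z) of foot_mid below 0.042 m and contact force between the fingers and foot below 0.1 N), for 0.2 s.
At the end, for the whole second after the job is handed in: All upright, released, at rest. Carton within 13 mm of midway between bin and box, square to the mat within 0.2 rad; caster on it, centred within 13 mm; collar in front of the bin and foot behind the carton, gaps 25 +- 14 mm, off line at most 14 mm (collar) and 18 mm (foot) (all of step 1 and all of step 2 and all of step 3 and all of step 4 and linear speed of each of carton, caster, collar, foot below 0.02 m/s); the robot touches nothing.
It fails at once if the tape roll is moved more than 20 mm (distance of tape_mid from where it was at the start of the episode above 0.02 m).
It fails at once if the jar is moved more than 20 mm (distance of jar from where it was at the start of the episode above 0.02 m).
It also fails if it takes over 118 s, if anything falls off the work surface, if the arm or the gripper's body presses on something with over 40 N, if the wrist force passes 120 N, or if a joint passes its speed limit or range.

## Working session

There is one attempt and no reset: what is moved stays moved. The work goes in short steps, Python scripts to look and compute and a tool call to move; the robot and the scene stay as the last step left them, time stands still between calls to the robot, and variables do not carry over. Pictures are saved under pics/ and viewed, about 12 in all and at most 16, crops included, and the job is handed in when it is done.

Besides the shell and the picture viewer there is one more tool, called after "Request:" by a JSON object that holds its "op" and its "data", one argument or row to a line. play_rows: Moves the arm, as the interface text tells. Its arguments: {"type":"object","properties":{"deltas":{"type":"array"}},"required":["deltas"]}

```bash
mkdir -p pics; cat > h.py <<'E'
import numpy as np, cv2
from workcell import bot, vision, ticket
def cam(n):
    c=vision.camera(n); R=cv2.Rodrigues(np.array(c["rvec"],float))[0]
    return c["color"],np.array(c["intrinsics"],float),R,np.array(c["tvec"],float).ravel()
def ray(c,px,z):
    _,K,R,t=c
    o=-R.T@t; d=R.T@np.linalg.solve(K,np.array([px[0],px[1],1.0]))
    return o+d*(z-o[2])/d[2]
def proj(c,P):
    _,K,R,t=c; q=K@(R@np.array(P,float)+t); return q[:2]/q[2]
E
python3 - <<'E'
from h import *
for n in("top","side"):
    c=cam(n); cv2.imwrite(f"pics/{n}0.png",c[0]); print(n,-c[2].T@c[3],c[2][2])
print(bot.get_obs())
E
```

```text
top [ 0.33458062 -0.02536857  1.18191374] [ 0.13959599  0.01998661 -0.99000681]
side [ 0.40298959 -0.87464511  0.82495016] [ 0.09988496  0.74087527 -0.6641738 ]
{'clock': 0.1, 'joint_pos': array([-1.34597954e+00,  2.41321036e-01,  3.85656773e-03,  1.33520420e+00,
       -2.07602278e-05,  1.57081538e+00]), 'joint_vel': array([-0.00145592, -0.00282913,  0.00438111,  0.00044175,  0.00313037,
       -0.00151244]), 'tau': array([ 3.30853281e-04, -3.73138082e+01,  2.53010309e+01,  1.08891007e-02,
        1.14175648e-04, -3.41093447e-06]), 'eef_pos': array([ 0.11131671, -0.48680523,  0.19780942]), 'tool_rot': array([ 7.81955286e-01, -6.23333822e-01, -7.38523845e-04, -5.75415202e-04]), 'ft_force': array([-0.0691257 ,  0.01386251,  0.56955752]), 'ft_torque': array([-2.60275527e-02, -2.67037618e-02, -4.77900039e-05]), 'grip_width': 0.08555129133248394}
```

View pics/top0.png

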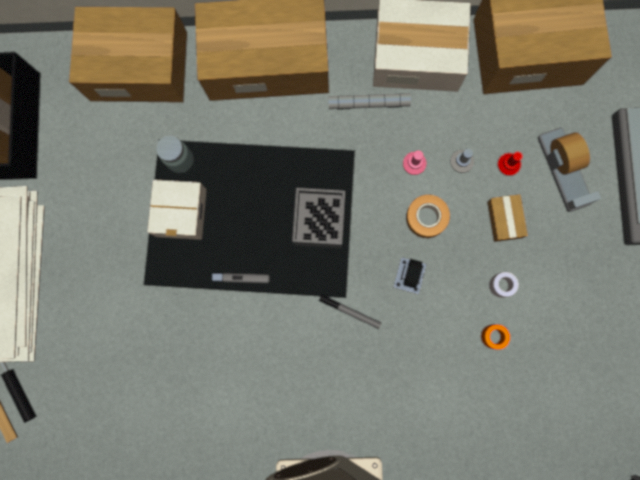

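View pics/side0.png

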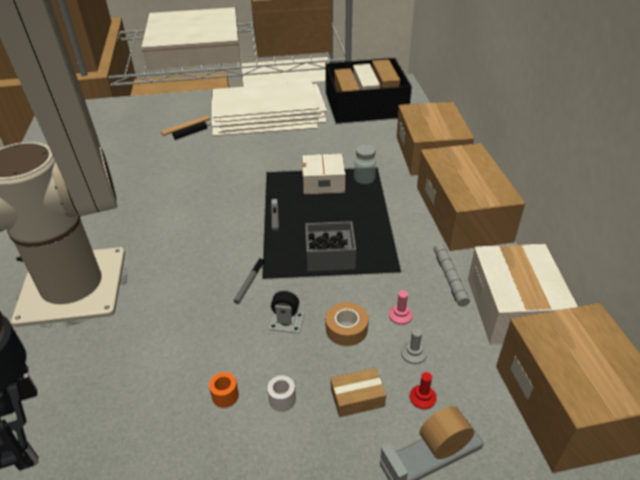

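Candidates: the carton is brown with a white strip at top (508,217); the tan tape dispenser at (570,160) and the big boxes could be mistaken for it. The collar is silver at (505,284), not orange (497,337) or tape (428,216). The foot is grey at (462,159), not pink (415,162) or red (511,162). The caster is at (410,274). The bin is on the right (320,216), the box on the left (177,208) and the jar at (175,152).

```bash
cat > m.py <<'E'
from h import *
c=cam("top"); s=cam("side"); im=c[0]; hsv=cv2.cvtColor(im,cv2.COLOR_BGR2HSV)
def big(m,x0,y0,x1,y1):
    r=np.zeros_like(m); r[y0:y1,x0:x1]=m[y0:y1,x0:x1]
    cs=cv2.findContours(r,cv2.RETR_EXTERNAL,cv2.CHAIN_APPROX_NONE)[0]
    return max(cs,key=cv2.contourArea)
def rect(ct,z):
    p=np.array([ray(c,q,z)[:2] for q in ct[:,0].astype(float)],np.float32)
    return cv2.minAreaRect(p)
dark=(hsv[...,2]<45).astype(np.uint8)*255
k=big(dark,130,130,370,310); k=cv2.convexHull(k); k4=cv2.approxPolyDP(k,8,True)
print("mat corners",[ (tuple(q[0]),ray(c,q[0],.003)[:2].round(4)) for q in k4])
bg=np.array([np.median(im[300:400,200:300,i]) for i in range(3)]); print("bg",bg)
dif=(np.abs(im.astype(float)-bg).max(2)>28).astype(np.uint8)*255
for n,b,z in(("carton",(485,190,530,245),.036),("collar",(488,268,522,300),.04),("foot",(445,140,482,178),.006),("caster",(390,255,430,295),.004)):
    ct=big(dif,*b); r=rect(cv2.convexHull(ct),z); print(n,cv2.boundingRect(ct),np.round(r[0],4),np.round(r[1],4),round(r[2],1))
w=big(((hsv[...,2]>130)&(hsv[...,1]<60)).astype(np.uint8)*255,140,175,215,245); print("box",np.round(rect(w,.055)[0],4))
cv2.imwrite("pics/c1.png",cv2.resize(im[130:310,380:540],None,fx=3.2,fy=3.2,interpolation=cv2.INTER_CUBIC))
a=cv2.resize(s[0][260:430,220:460],None,fx=3.2,fy=3.2,interpolation=cv2.INTER_CUBIC);cv2.imwrite("pics/c2.png",a)
for n,P in(("collar",0),):pass
E
python3 m.py
```

```text
mat corners [((np.int32(158), np.int32(159)), array([0.6715, 0.3196])), ((np.int32(185), np.int32(142)), array([0.7042, 0.2662])), ((np.int32(351), np.int32(151)), array([ 0.6744, -0.0609])), ((np.int32(336), np.int32(307)), array([ 0.3713, -0.0222])), ((np.int32(145), np.int32(283)), array([0.4276, 0.3424]))]
bg [136. 143. 136.]
carton (487, 194, 41, 48) [ 0.5268 -0.3456] [0.0842 0.066 ] 5.6
collar (489, 272, 30, 26) [ 0.4022 -0.3301] [0.0446 0.0544] 18.7
foot (459, 153, 11, 11) [ 0.651 -0.278] [0.0179 0.0163] 46.6
caster (401, 258, 23, 33) [ 0.4311 -0.1652] [0.0408 0.0582] 73.2
box [0.562  0.2808]
```

View pics/c1.png

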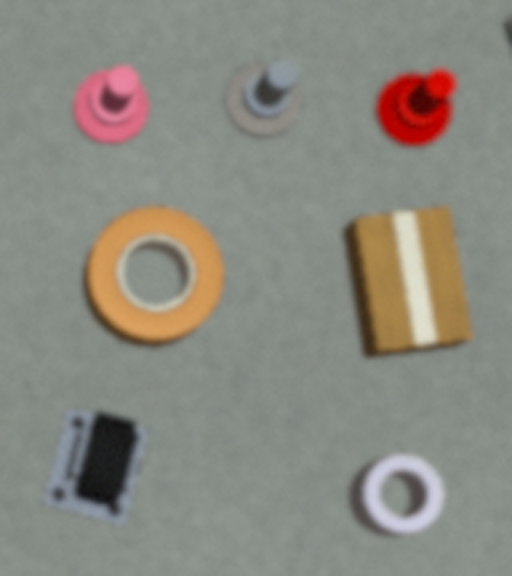

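View pics/c2.png

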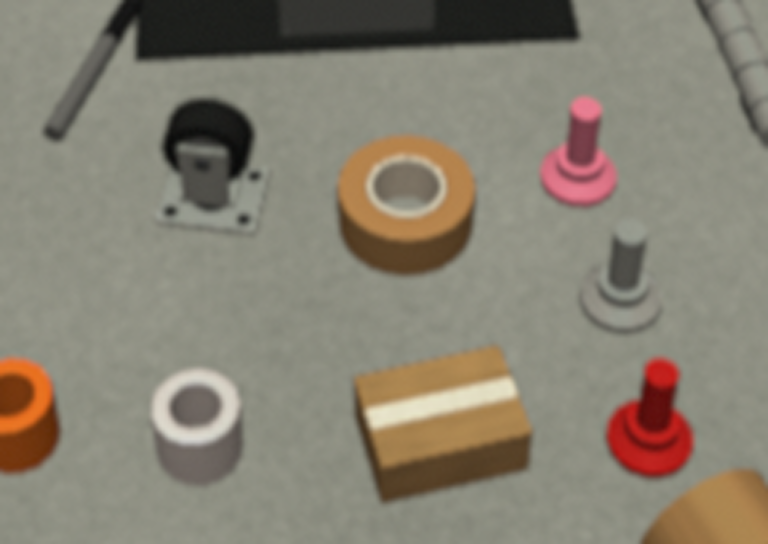

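```bash
cat > m2.py <<'E'
from h import *
c=cam("top"); s=cam("side"); im=c[0]; g=cv2.cvtColor(im,cv2.COLOR_BGR2GRAY).astype(float)
def edge(vals,x0,x1): # vals profile from light->dark or dark->light, crossing 75
    v=vals[x0:x1]; i=np.where(np.diff(np.sign(v-75))!=0)[0]
    if len(i)!=1: return None
    i=i[0]; return x0+i+(75-v[i])/(v[i+1]-v[i])
def line(pts):
    P=np.array([ray(c,p,.003)[:2] for p in pts],np.float32); vx,vy,x,y=cv2.fitLine(P,cv2.DIST_HUBER,0,.01,.01).ravel(); return np.array([x,y]),np.array([vx,vy]),len(P)
T=line([(x,e) for x in range(200,340,4) if (e:=edge(g[:,x],132,165)) is not None])
B=line([(x,e) for x in range(155,312,4) if (e:=edge(g[:,x],282,305)) is not None])
Rr=line([(e,y) for y in range(160,285,4) if (e:=edge(g[y],340,368)) is not None])
L=line([(e,y) for y in list(range(250,280,3)) if (e:=edge(g[y],138,160)) is not None])
for l in(T,B,Rr,L): print(l)
dy=lambda l:l[1]*np.sign(l[1][1]); dx=lambda l:l[1]*np.sign(l[1][0])
a=[np.arctan2(-dy(T)[0],dy(T)[1]),np.arctan2(-dy(B)[0],dy(B)[1]),np.arctan2(dx(Rr)[1],dx(Rr)[0])]; print("angles deg",np.degrees(a))
th=np.mean(a); ex=np.array([np.cos(th),np.sin(th)]); ey=np.array([-ex[1],ex[0]])
print("x len",(T[0]-B[0])@ex,"y len",(L[0]-Rr[0])@ey)
mc=ex*((T[0]+B[0])@ex/2)+ey*((Rr[0]@ey+L[0]@ey)/2); print("mat centre",mc, "by right",Rr[0]@ey+.195-mc@ey)
q=lambda cx,cy,z:ray(c,(380+cx/3.2,130+cy/3.2),z)[:2]
q2=lambda cx,cy,z:ray(s,(220+cx/3.2,260+cy/3.2),z)[:2]
k=np.array([q(*p,.036) for p in((357,218),(450,207),(470,342),(373,352))]); print("carton",k.mean(0),[np.linalg.norm(k[i]-k[i-1]) for i in range(4)])
k2=np.array([q2(*p,.036) for p in((356,380),(498,347),(530,430),(379,466))]); print(" side",k2.mean(0),[np.linalg.norm(k2[i]-k2[i-1]) for i in range(4)])
print("carton yaw",np.degrees([np.arctan2(*(K[0]+K[1]-K[2]-K[3])[::-1]) for K in(k,)]),np.degrees(np.arctan2(*(k2[1]+k2[2]-k2[0]-k2[3])[::-1])))
print("collar",q(402,493,.04),q2(196,405,.04))
print("foot",q(282,75,.062),q(262,98,.012),q2(630,232,.062),q2(621,295,.012))
k=np.array([q(*p,.004) for p in((70,410),(146,424),(126,522),(46,504))]);print("caster",k.mean(0),[np.linalg.norm(k[i]-k[i-1]) for i in range(4)],np.degrees(np.arctan2(*(k[0]+k[1]-k[2]-k[3])[::-1])))
k2=np.array([q2(*p,.004) for p in((176,160),(270,168),(253,232),(157,225))]);print(" side",k2.mean(0),[np.linalg.norm(k2[i]-k2[i-1]) for i in range(4)],np.degrees(np.arctan2(*(k2[1]+k2[2]-k2[0]-k2[3])[::-1])))
print("tape",q(156,273,.034))
for n,o in(("carton slot",0),("bin",-.135)): print(n,mc+ey*o)
print("collar tgt",mc-ey*.135-ex*.098,"foot tgt",mc+ex*.088)
E
python3 m2.py
```

```text
(array([0.694766  , 0.13755365], dtype=float32), array([0.09291633, 0.9956739 ], dtype=float32), 34)
(array([0.40548998, 0.13514966], dtype=float32), array([0.09226493, 0.9957345 ], dtype=float32), 39)
(array([ 0.5258156 , -0.05320434], dtype=float32), array([ 0.99570787, -0.09255161], dtype=float32), 18)
(array([0.4630045 , 0.34202805], dtype=float32), array([ 0.995871  , -0.09077982], dtype=float32), 8)
angles deg [-5.3314037 -5.29392   -5.310416 ]
x len 0.28781113 y len 0.38772014
mat centre [0.5503934  0.13920671] by right 0.0011398941
carton [ 0.52727255 -0.34959787] [np.float64(0.07951140896868598), np.float64(0.05471242096247982), np.float64(0.0802905437943183), np.float64(0.05638500456867354)]
 side [ 0.52919146 -0.35265035] [np.float64(0.05206789819737645), np.float64(0.07775213144460377), np.float64(0.05231140319481013), np.float64(0.0794695895852813)]
carton yaw [3.50945302] 6.31202250758266
collar [ 0.40298351 -0.3339313 ] [ 0.4048351 -0.3359505]
foot [ 0.64520311 -0.27563457] [ 0.64520893 -0.27394229] [ 0.64704747 -0.27835578] [ 0.64592724 -0.28202338]
caster [ 0.42715557 -0.16507693] [np.float64(0.057963316775727226), np.float64(0.04573399802459787), np.float64(0.05960742093970446), np.float64(0.048193460212013206)] -15.520812980718057
 side [ 0.42917966 -0.16724768] [np.float64(0.05123598120860064), np.float64(0.057740111570951894), np.float64(0.050140996197276286), np.float64(0.056823636860832936)] -14.954717847373487
tape [ 0.53623865 -0.20131187]
carton slot [0.5503934  0.13920671]
bin [0.53789544 0.00478646]
collar tgt [0.44031632 0.01385907] foot tgt [0.6380155  0.13105987]
```

Mat size, carton edges and caster plate all agree with the given sizes. I'll test the turn sign with one row.

Request:
{"op": "play_rows", "data": {
  "deltas": [1, 0, 0, 0, -10.7, 1, 0, 0, 0, -10.7]
}}

```text
clock: 0.55
eef_pos: [0.1114, -0.487, 0.1981]
tool_rot: [0.886, -0.464, -0.0, -0.0]
ft_force: [-0.4, -0.8, -0.2]
grip_width: 0.0854
```

```bash
cat > go.py <<'E'
# usage: go.py x y z yaw_of_tool_x_deg : remaining shift in tool axes (60 mm units) and turn
from h import *; import sys
from scipy.spatial.transform import Rotation as Ro
o=bot.get_obs(); R=Ro.from_quat(o["tool_rot"]).as_matrix()
yaw=np.degrees(np.arctan2(R[1,0],R[0,0]))
print("t %.2f"%o["clock"],"tcp",o["eef_pos"].round(4),"yaw %.1f"%yaw,"grip %.4f"%o["grip_width"],"F",o["ft_force"].round(1),"j6 %.2f tilt %.3f"%(o["joint_pos"][5],R[2,2]))
if len(sys.argv)>1:
    a=list(map(float,sys.argv[1:])); d=R.T@(np.array(a[:3])-o["eef_pos"])/.06
    print("shift",d.round(3),"turn %.1f"%(-((a[3]-yaw+180)%360-180)))
    y=np.radians(a[3]); T=np.array([[np.cos(y),np.sin(y),0],[np.sin(y),-np.cos(y),0],[0,0,-1]])
    print("shift after turn",(T.T@(np.array(a[:3])-o["eef_pos"])/.06).round(3))
E
python3 go.py 0.528 -0.351 0.1 95
```

```text
t 0.55 tcp [ 0.1114 -0.487   0.1981] yaw -55.3 grip 0.0854 F [-0.4 -0.8 -0.2] j6 1.19 tilt -1.000
shift [ 2.088 -7.     1.635] turn -150.3
shift after turn [1.654 7.115 1.635]
```

Request:
{"op": "play_rows", "data": {
  "deltas": [1, 0, 0, 0, -10.7, 1, 0, 0, 0, -10.7, 1, 0, 0, 0, -10.7, 1, 0, 0, 0, -10.7, 1, 0, 0, 0, -10.7, 1, 0, 0, 0, -10.7, 1, 0, 0, 0, -10.7, 1, 0, 0, 0, -10.7, 1, 0, 0, 0, -10.7, 1, 0, 0, 0, -10.7, 1, 0, 0, 0, -10.7, 1, 0, 0, 0, -10.7]
}}

```text
clock: 2.05
eef_pos: [0.1111, -0.486, 0.1969]
tool_rot: [0.801, 0.599, 0.001, -0.002]
ft_force: [0.8, 0.2, 0.1]
grip_width: 0.0857
```

Request:
{"op": "play_rows", "data": {
  "deltas": [1, 0, 0, 0, -10.7, 1, 0, 0, 0, -10.7, 1, 0.2, 0.9, 0, 0, 1, 0.2, 0.9, 0, 0, 1, 0.2, 0.9, 0, 0, 1, 0.2, 0.9, 0, 0, 1, 0.2, 0.9, 0, 0, 1, 0.2, 0.9, 0, 0, 1, 0.2, 0.9, 0, 0]
}}

```text
clock: 3.18
eef_pos: [0.4875, -0.3692, 0.1966]
tool_rot: [0.679, 0.735, 0.0, -0.001]
ft_force: [0.3, -0.1, -0.1]
grip_width: 0.0854
```

```bash
python3 go.py 0.528 -0.351 0.1 95
```

```text
t 3.17 tcp [ 0.4875 -0.3692  0.1966] yaw 94.5 grip 0.0854 F [ 0.3 -0.1 -0.1] j6 -0.73 tilt -1.000
shift [0.247 0.698 1.61 ] turn -0.5
shift after turn [0.244 0.698 1.61 ]
```

Request:
{"op": "play_rows", "data": {
  "deltas": [1, 0.245, 0.7, 0, 0, 1, 0, 0, 0.8, 0, 1, 0, 0, 0.8, 0, 1, 0, 0, 0.8, 0, 1, 0, 0, 0, 0]
}}

```text
clock: 3.8
eef_pos: [0.5361, -0.3475, 0.048]
tool_rot: [0.675, 0.737, 0.001, 0.0]
ft_force: [0.2, 0.3, -0.1]
grip_width: 0.0856
```

```bash
python3 go.py 0.528 -0.351 0.007 95; python3 - <<'E'
from h import *
s=cam("side"); cv2.imwrite("pics/p1.png",cv2.resize(s[0][220:440,240:480],None,fx=3,fy=2.7)[:600])
E
```

```text
t 3.80 tcp [ 0.5361 -0.3475  0.048 ] yaw 95.0 grip 0.0856 F [ 0.2  0.3 -0.1] j6 -0.66 tilt -1.000
shift [-0.046 -0.14   0.684] turn 0.0
shift after turn [-0.046 -0.139  0.684]
```

View pics/p1.png

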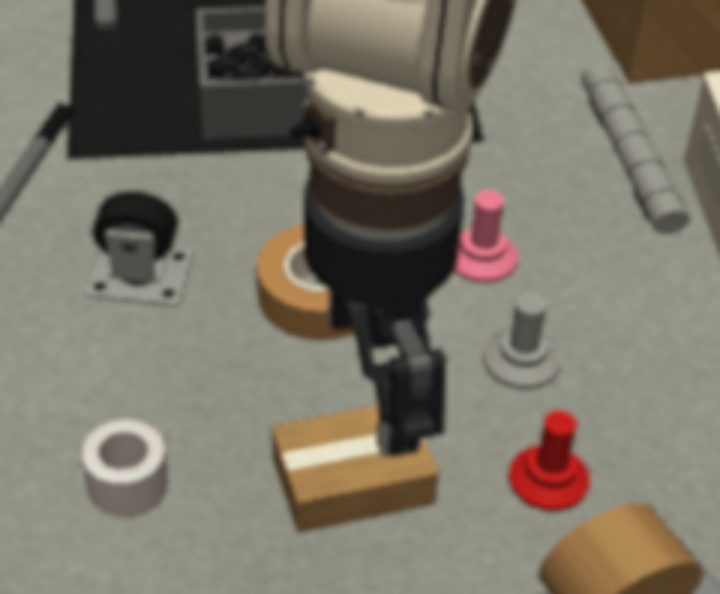

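The open jaws straddle the carton (its strip is at about (340,450) in the crop), and nothing else is near them. Next: correct, descend, close.

Request:
{"op": "play_rows", "data": {
  "deltas": [1, -0.045, -0.14, 0, 0, 1, 0, 0, 0.4, 0, 1, 0, 0, 0.25, 0, 1, 0, 0, 0, 0]
}}

```text
clock: 4.35
eef_pos: [0.5351, -0.3583, 0.0221]
tool_rot: [0.676, 0.737, 0.002, 0.012]
ft_force: [-0.2, -0.2, -0.3]
grip_width: 0.0852
```

```bash
python3 go.py 0.528 -0.351 0.007 95
```

```text
t 4.35 tcp [ 0.5351 -0.3583  0.0221] yaw 94.9 grip 0.0852 F [-0.2 -0.2 -0.3] j6 -0.68 tilt -1.000
shift [ 0.135 -0.112  0.247] turn -0.1
shift after turn [ 0.131 -0.107  0.251]
```

```bash
python3 go.py 0.528 -0.351 0.007 95;python3 - <<'E'
from h import *
print(bot.get_obs()["joint_pos"].round(3),bot.get_obs()["joint_vel"].round(3))
s=cam("side"); cv2.imwrite("pics/p2.png",cv2.resize(s[0][260:430,280:480],None,fx=3,fy=3))
E
python3 go.py
```

```text
t 4.35 tcp [ 0.5351 -0.3583  0.0221] yaw 94.9 grip 0.0852 F [-0.2 -0.2 -0.3] j6 -0.68 tilt -1.000
shift [ 0.135 -0.112  0.247] turn -0.1
shift after turn [ 0.131 -0.107  0.251]
[-5.900e-01  6.210e-01  1.150e-01  1.041e+00  1.000e-03 -6.770e-01] [-0.005 -0.028  0.023  0.012  0.001 -0.003]
t 4.40 tcp [ 0.5357 -0.3586  0.0229] yaw 94.9 grip 0.0854 F [ 0.8 -0.7 -0.2] j6 -0.68 tilt -1.000
```

View pics/p2.png

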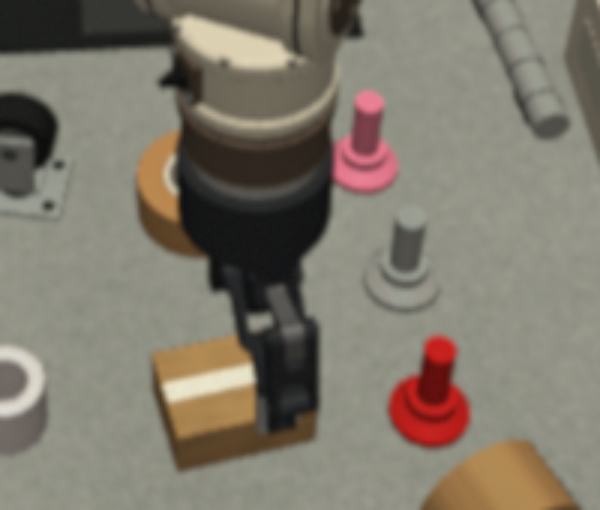

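Request:
{"op": "play_rows", "data": {
  "deltas": [1, 0.135, -0.12, 0, 0, 1, 0, 0, 0, 0]
}}

```text
clock: 4.65
eef_pos: [0.5281, -0.3514, 0.0247]
tool_rot: [0.676, 0.737, 0.002, 0.014]
ft_force: [-0.1, 0.2, 0.6]
grip_width: 0.0855
```

```bash
python3 go.py 0.528 -0.351 0.007 95
```

```text
t 4.65 tcp [ 0.5281 -0.3514  0.0247] yaw 94.9 grip 0.0855 F [-0.1  0.2  0.6] j6 -0.67 tilt -1.000
shift [ 0.013 -0.008  0.294] turn -0.1
shift after turn [ 0.007 -0.002  0.294]
```

Request:
{"op": "play_rows", "data": {
  "deltas": [1, 0, 0, 0.15, 0, 1, 0, 0, 0.15, 0, 1, 0, 0, 0, 0]
}}

```text
clock: 5.03
eef_pos: [0.5289, -0.3516, 0.0059]
tool_rot: [0.676, 0.737, 0.003, 0.015]
ft_force: [-0.1, 0.1, -0.1]
grip_width: 0.0851
```

```bash
python3 go.py 0.528 -0.351 0.007 95
```

```text
t 5.03 tcp [ 0.5289 -0.3516  0.0059] yaw 94.9 grip 0.0851 F [-0.1  0.1 -0.1] j6 -0.67 tilt -1.000
shift [ 0.011 -0.013 -0.019] turn -0.1
shift after turn [ 0.011 -0.014 -0.018]
```

Request:
{"op": "play_rows", "data": {
  "deltas": [0, 0, 0, 0, 0, 0, 0, 0, 0, 0, 0, 0, 0, 0, 0, 0, 0, 0, 0, 0, 0, 0, 0, 0, 0, 0, 0, 0, 0, 0, 0, 0, 0, -0.2, 0, 0, 0, 0, -0.4, 0, 0, 0, 0, -0.6, 0, 0, 0, 0, -0.6, 0, 0, 0, 0, -0.4, 0]
}}

```text
clock: 6.4
eef_pos: [0.5246, -0.3489, 0.1426]
tool_rot: [0.676, 0.737, 0.002, 0.013]
ft_force: [0.3, -0.3, 0.4]
grip_width: -0.0002
```

```bash
python3 go.py 0.5504 0.1392 0.15 84.7
```

```text
t 6.40 tcp [ 0.5246 -0.3489  0.1426] yaw 94.9 grip -0.0002 F [ 0.3 -0.3  0.4] j6 -0.67 tilt -1.000
shift [ 8.065  1.135 -0.23 ] turn 10.2
shift after turn [ 8.14  -0.324 -0.123]
```

```bash
python3 - <<'E'
from h import *
s=cam("side");t=cam("top"); cv2.imwrite("pics/p3.png",np.hstack([cv2.resize(s[0][230:440,280:480],(400,420)),cv2.resize(t[0][130:330,400:600],(400,420))]))
E
```

```text
(no output)
```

View pics/p3.png

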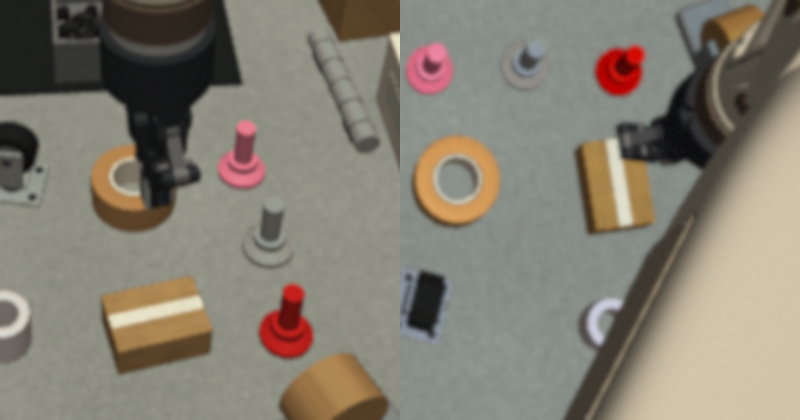

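```bash
python3 - <<'E'
from h import *
c=cam("top"); s=cam("side"); o=bot.get_obs()
print(o["eef_pos"],o["tool_rot"],o["joint_pos"])
for P in (o["eef_pos"],(.5246,-.3489,.02)): print(P,proj(c,P),proj(s,P))
a=c[1]@np.c_[c[2],c[3]]; b=s[1]@np.c_[s[2],s[3]]
for p,q in (((514,196),(357,332)),):
    X=cv2.triangulatePoints(a,b,np.array(p,float),np.array(q,float)).ravel(); print(X[:3]/X[3])
cv2.imwrite("pics/p4.png",np.hstack([cv2.resize(s[0][150:350,280:430],(450,600)),cv2.resize(c[0][150:250,490:590],(350,350))[:].repeat(1,0) if 0 else cv2.copyMakeBorder(cv2.resize(c[0][150:250,490:590],(350,350)),0,250,0,0,cv2.BORDER_CONSTANT)]))
E
```

```text
[ 0.52418688 -0.34865734  0.14021946] [0.67584542 0.73693719 0.0021876  0.01231915] [-5.87222215e-01  5.05190923e-01  2.40440988e-01  1.28102740e+00
  5.20027842e-04 -6.73646195e-01]
[ 0.52418688 -0.34865734  0.14021946] [525.20179092 208.40835898] [356.05186649 345.0722357 ]
(0.5246, -0.3489, 0.02) [506.30814271 220.20271224] [354.39742252 390.51659476]
[ 0.53760635 -0.32880965  0.14820136]
```

View pics/p4.png

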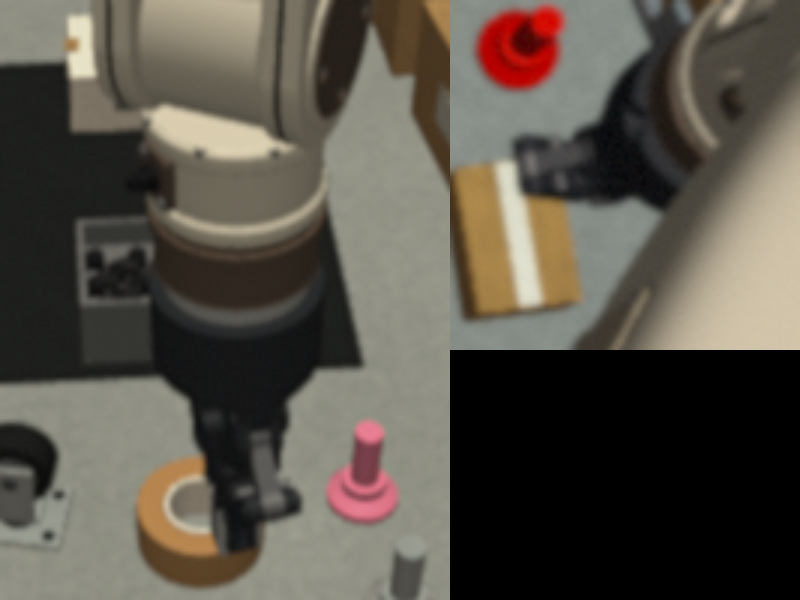

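```bash
python3 - <<'E'
from h import *
c=cam("top"); s=cam("side")
for P in ((.1113,-.4868,.198),(0,0,0),(.528,-.351,.0)): print(P,proj(c,P).round(1),proj(s,P).round(1))
i=cv2.imread("pics/side0.png"); g=i[300:480,0:80].astype(int)
m=(g.max(2)<60); r=np.where(m.any(1))[0]; print("dark rows",r.min()+300,r.max()+300)
for y in range(430,480,5): print(y,np.where(m[y-300])[0])
E
```

```text
(0.1113, -0.4868, 0.198) [649.  467.4] [ 41.  448.9]
(0, 0, 0) [330.1 513. ] [ 70.9 286.1]
(0.528, -0.351, 0.0) [504.5 220.2] [356.3 398.1]
dark rows 313 469
430 [ 0  1  2  3  4  5  6  7  8  9 10 11 12 15 16 17 18 19 20 21 22]
435 [ 0  1  2  3  4  5  6  7  8  9 10 11 12 13 18 19 20 21 22 23 24]
440 [ 0  1  2  3  4  5  6  7  8  9 10 11 12 13 14 15 16 17 18 19 20 21 22 23
 24 25]
445 [ 0  1  2  3  4  5  6  7  8  9 10 11 12 13 14 15 16 17 18 19 20 21 22 23
 24 25 26 27 28 29]
450 [ 0  1  2  3  4  5  6  7  8  9 10 11 12 13 14 15 16 17 18 19 20 21 22 23
 24 25 32]
455 [ 0  1  2  3  4  5  6  7  8  9 10 11 12 13 14 15 16 17 18 19 20 21 22 23
 24 25 26 27 28 35 36]
460 [ 0  1  2  3  4  5  6  7  8  9 10 11 12 13 14 15 16 17 18 19 20 21 22 23
 24 25 26 27 28 29 30 31 32]
465 [ 0  1  2  3  4  5  6  7  8  9 15 16 17 18 19 20 21 22 23 24 25 26 27 28
 29 30 31 32]
470 []
475 []
```

Request:
{"op": "play_rows", "data": {
  "deltas": [0, 0.5, -0.4, 0, 0, 0, 0.5, -0.4, 0, 0, 0, 0.6, -0.47, 0, 0, 0, 0, 0, 0, 0, 0, 0, 0, 0.4, 0, 0, 0, 0, 0.4, 0, 0, 0, 0, 0.4, 0, 0, 0, 0, 0, 0]
}}

```text
clock: 7.7
eef_pos: [0.4331, -0.2551, 0.0515]
tool_rot: [0.676, 0.737, 0.0, 0.002]
ft_force: [0.3, -0.6, 0.3]
grip_width: 0.0001
```

```bash
python3 go.py 0.44 -0.26 0.03 95; python3 - <<'E'
from h import *
print(bot.get_obs()["joint_pos"].round(3))
s=cam("side"); c=cam("top"); P=bot.get_obs()["eef_pos"]; p=proj(s,P).round(0).astype(int); q=proj(c,P).round(0).astype(int); print(p,q)
a=s[0].copy(); cv2.drawMarker(a,tuple(map(int,p)),(0,255,0),0,6,1); b=c[0].copy(); cv2.drawMarker(b,tuple(map(int,q)),(0,255,0),0,6,1)
cv2.imwrite("pics/p5.png",np.hstack([cv2.resize(a[p[1]-60:p[1]+40,p[0]-50:p[0]+50],(400,400)),cv2.resize(b[q[1]-50:q[1]+50,q[0]-50:q[0]+50],(400,400))]))
E
```

```text
t 7.70 tcp [ 0.4331 -0.2551  0.0515] yaw 94.9 grip 0.0001 F [ 0.3 -0.6  0.3] j6 -0.62 tilt -1.000
shift [-0.09   0.106  0.359] turn -0.1
shift after turn [-0.092  0.107  0.359]
[-0.532  0.357 -0.241  0.968 -0.001 -0.618]
[294 341] [463 267]
```

View pics/p5.png

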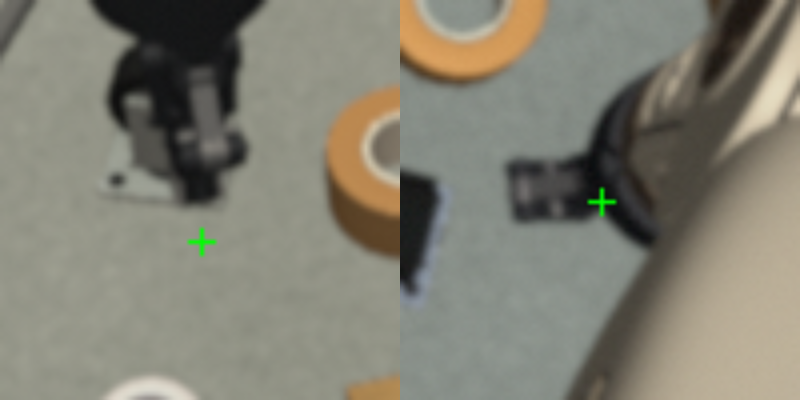

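```bash
python3 - <<'E'
from h import *
c=cam("top"); s=cam("side"); a=c[1]@np.c_[c[2],c[3]]; b=s[1]@np.c_[s[2],s[3]]
for p,q in (((444,264),(295,331)),((440,264),(295,331)),((449,264),(295,331))):
    X=cv2.triangulatePoints(a,b,np.array(p,float),np.array(q,float)).ravel(); X=X[:3]/X[3]; print(X.round(4),proj(c,X).round(1),proj(s,X).round(1),(X-bot.get_obs()["eef_pos"]).round(4))
E
```

```text
[ 0.4418 -0.2236  0.0404] [444.1 264.8] [295.9 330.8] [ 0.0062  0.0328 -0.0144]
[ 0.4424 -0.2175  0.0331] [440.1 264.9] [296.1 330.8] [ 0.0069  0.0389 -0.0217]
[ 0.441  -0.2312  0.0494] [449.  264.6] [295.7 330.8] [ 0.0054  0.0253 -0.0054]
```

```bash
python3 - <<'E'
from h import *
s=cam("side"); T=np.array([.1113,-.4868,.198]); x=np.array([.223,-.975,0]); y=np.array([-.975,-.223,0])
for sg in(1,-1):
  for sy in(1,-1): print("finger",sg,sy,proj(s,T+sg*.0425*x+sy*.011*y+[0,0,.013]).round(1),"outer",proj(s,T+sg*.055*x+sy*.011*y+[0,0,.013]).round(1))
i=cv2.imread("pics/side0.png"); cv2.imwrite("pics/p6.png",cv2.resize(i[340:480,0:100],None,fx=4,fy=4))
E
```

```text
finger 1 1 [ 27.2 479.3] outer [ 27.2 489.5]
finger 1 -1 [ 47.9 472.3] outer [ 48.1 482.3]
finger -1 1 [ 27.4 416.6] outer [ 27.4 408.3]
finger -1 -1 [ 46.3 410.7] outer [ 46.1 402.6]
```

View pics/p6.png

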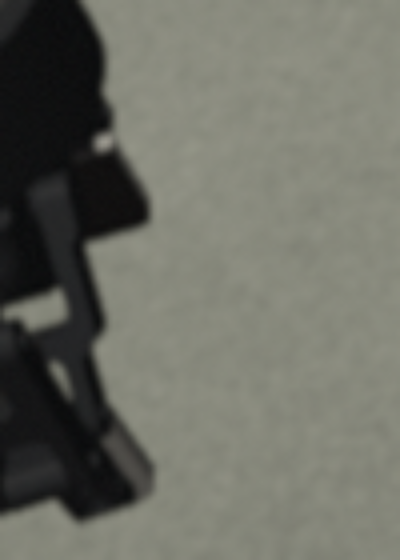

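Request:
{"op": "play_rows", "data": {
  "deltas": [0, 0, 0, 0.2, 0, 0, 0, 0, 0.15, 0, 0, 0, 0, 0.1, 0, 0, 0, 0, 0.1, 0]
}}

```text
clock: 8.45
eef_pos: [0.4372, -0.2574, 0.0215]
tool_rot: [0.676, 0.737, 0.001, 0.008]
ft_force: [-0.5, -0.7, -0.7]
grip_width: 0.0
```

Request:
{"op": "play_rows", "data": {
  "deltas": [0, 0, 0, 0.08, 0, 0, 0, 0, 0.06, 0, 0, 0, 0, 0, 0]
}}

```text
clock: 8.82
eef_pos: [0.4368, -0.2572, 0.0118]
tool_rot: [0.676, 0.737, 0.001, 0.007]
ft_force: [0.5, -0.3, 0.9]
grip_width: 0.0004
```

```bash
python3 go.py; python3 - <<'E'
from h import *
o=bot.get_obs(); P=o["eef_pos"]; print(o["joint_pos"])
s=cam("side"); c=cam("top"); p=proj(s,P).round(0).astype(int); q=proj(c,P).round(0).astype(int); print(p,q)
a=s[0].copy(); cv2.drawMarker(a,tuple(map(int,p)),(0,255,0),0,6,1); b=c[0].copy(); cv2.drawMarker(b,tuple(map(int,q)),(0,255,0),0,6,1)
cv2.imwrite("pics/p7.png",np.hstack([cv2.resize(a[p[1]-60:p[1]+40,p[0]-50:p[0]+50],(400,400),interpolation=cv2.INTER_CUBIC),cv2.resize(b[q[1]-50:q[1]+50,q[0]-50:q[0]+50],(400,400),interpolation=cv2.INTER_CUBIC)]))
E
```

```text
t 8.82 tcp [ 0.4368 -0.2572  0.0118] yaw 94.9 grip 0.0004 F [ 0.5 -0.3  0.9] j6 -0.62 tilt -1.000
[-5.31661221e-01  4.06080076e-01 -2.88903538e-01  8.61383936e-01
 -6.83635915e-04 -6.17755147e-01]
[296 356] [459 268]
```

View pics/p7.png

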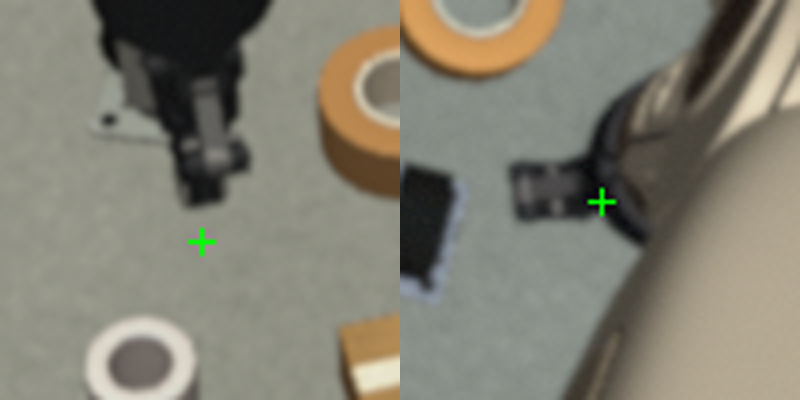

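Request:
{"op": "play_rows", "data": {
  "deltas": [0, 0, 0, 0.06, 0, 0, 0, 0, 0.06, 0, 0, 0, 0, 0.06, 0]
}}

```text
clock: 9.3
eef_pos: [0.4379, -0.2578, 0.0015]
tool_rot: [0.676, 0.737, 0.001, 0.008]
ft_force: [-0.1, 0.1, -0.0]
grip_width: 0.0001
```

```bash
python3 go.py; python3 - <<'E'
from h import *
s=cam("side"); P=np.array([.4368,-.2572,.0118])
for z in(.0,.012,.03): print(z,ray(s,(297,346.5),z))
for d in np.eye(3)*.02: print(d,(proj(s,P+d)-proj(s,P)).round(1))
E
```

```text
t 9.30 tcp [ 0.4379 -0.2578  0.0015] yaw 94.9 grip 0.0001 F [-0.1  0.1 -0. ] j6 -0.62 tilt -1.000
0.0 [ 0.44153324 -0.22715492  0.        ]
0.012 [ 0.44097257 -0.23657352  0.012     ]
0.03 [ 0.44013156 -0.25070144  0.03      ]
[0.02 0.   0.  ] [11.1 -1.4]
[0.   0.02 0.  ] [-1.2 -8.9]
[0.   0.   0.02] [-0.5 -7. ]
```

Request:
{"op": "play_rows", "data": {
  "deltas": [0, 0, 0, 0.08, 0, 0, 0, 0, 0.06, 0, 0, 0, 0, 0.06, 0]
}}

```text
clock: 9.72
eef_pos: [0.4378, -0.2577, -0.0118]
tool_rot: [0.676, 0.737, 0.001, 0.008]
ft_force: [0.2, -0.8, 0.3]
grip_width: 0.0003
```

Request:
{"op": "play_rows", "data": {
  "deltas": [0, 0, 0, 0.05, 0, 0, 0, 0, 0.05, 0]
}}

```text
clock: 9.98
eef_pos: [0.4378, -0.2577, -0.0184]
tool_rot: [0.676, 0.737, 0.001, 0.008]
ft_force: [-0.6, 0.5, -0.2]
grip_width: -0.0001
```

Request:
{"op": "play_rows", "data": {
  "deltas": [0, 0, 0, 0.04, 0, 0, 0, 0, 0.04, 0]
}}

```text
clock: 10.22
eef_pos: [0.4379, -0.2578, -0.0235]
tool_rot: [0.676, 0.737, 0.001, 0.008]
ft_force: [0.2, -0.2, -0.7]
grip_width: 0.0004
```

Request:
{"op": "play_rows", "data": {
  "deltas": [0, 0, 0, 0.04, 0, 0, 0, 0, 0.03, 0]
}}

```text
clock: 10.48
eef_pos: [0.438, -0.2579, -0.028]
tool_rot: [0.676, 0.737, 0.001, 0.008]
ft_force: [-0.2, 0.2, -0.1]
grip_width: 0.0001
```

Request:
{"op": "play_rows", "data": {
  "deltas": [0, 0, 0, 0.03, 0, 0, 0, 0, 0.02, 0]
}}

```text
clock: 10.72
eef_pos: [0.438, -0.2579, -0.0312]
tool_rot: [0.676, 0.737, 0.001, 0.008]
ft_force: [-0.3, 0.1, -0.8]
grip_width: -0.0002
```

Request:
{"op": "play_rows", "data": {
  "deltas": [0, 0, 0, 0.03, 0, 0, 0, 0, 0.02, 0]
}}

```text
clock: 10.98
eef_pos: [0.4382, -0.258, -0.0327]
tool_rot: [0.676, 0.737, 0.001, 0.008]
ft_force: [-4.4, 3.1, 17.1]
grip_width: 0.0002
```

```bash
python3 go.py; python3 - <<'E'
from h import *
o=bot.get_obs(); P=o["eef_pos"]+[0,0,.03]; print(o["joint_pos"])
s=cam("side"); p=proj(s,P).round(0).astype(int);a=s[0].copy(); cv2.drawMarker(a,tuple(map(int,p)),(0,255,0),0,6,1); print(p)
cv2.imwrite("pics/p8.png",cv2.resize(a[p[1]-60:p[1]+40,p[0]-50:p[0]+50],(600,600),interpolation=cv2.INTER_CUBIC))
E
```

```text
t 10.97 tcp [ 0.4382 -0.258  -0.0327] yaw 94.9 grip 0.0002 F [-4.4  3.1 17.1] j6 -0.62 tilt -1.000
[-5.31676617e-01  4.69786590e-01 -3.31926768e-01  7.52507406e-01
 -6.35813277e-04 -6.17800707e-01]
[297 361]
```

View pics/p8.png

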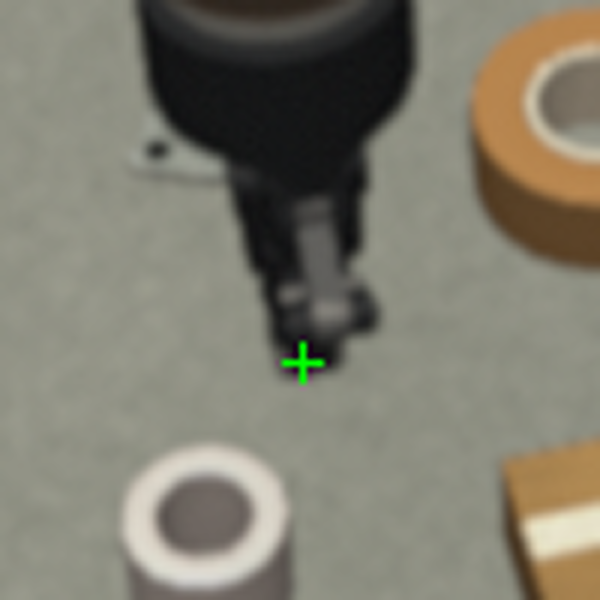

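Touch test: the fingertips meet the bench at a reported z of −0.032, so the true height is the reported height + 0.032. The xy position agrees with the picture. That is why the first grasp closed above the carton. I'll redo it with this correction.

Request:
{"op": "play_rows", "data": {
  "deltas": [0, 0, 0, -0.3, 0, 1, 0, 0, -0.6, 0, 1, 0, 0, -0.7, 0, 1, 0, 0, -0.2, 0, 1, 0, 0, 0, 0]
}}

```text
clock: 11.65
eef_pos: [0.4359, -0.2566, 0.0776]
tool_rot: [0.676, 0.737, 0.001, 0.007]
ft_force: [0.5, 0.9, 0.0]
grip_width: 0.0721
```

```bash
python3 go.py 0.528 -0.351 -0.026 95
```

```text
t 11.65 tcp [ 0.4359 -0.2566  0.0776] yaw 94.9 grip 0.0721 F [0.5 0.9 0. ] j6 -0.62 tilt -1.000
shift [-1.684  1.374  1.758] turn -0.1
shift after turn [-1.702  1.392  1.726]
```

Request:
{"op": "play_rows", "data": {
  "deltas": [1, -0.5, 0.4, 0, 0, 1, -0.5, 0.4, 0, 0, 1, -0.4, 0.35, 0, 0, 1, -0.2, 0.2, 0, 0, 1, 0, 0, 0, 0, 1, 0, 0, 0, 0]
}}

```text
clock: 12.4
eef_pos: [0.5205, -0.343, 0.0667]
tool_rot: [0.676, 0.737, -0.0, -0.002]
ft_force: [-0.2, 0.3, -0.4]
grip_width: 0.0855
```

```bash
python3 go.py 0.528 -0.351 -0.026 95
```

```text
t 12.40 tcp [ 0.5205 -0.343   0.0667] yaw 95.0 grip 0.0855 F [-0.2  0.3 -0.4] j6 -0.67 tilt -1.000
shift [-0.147  0.118  1.544] turn -0.0
shift after turn [-0.143  0.113  1.545]
```

Request:
{"op": "play_rows", "data": {
  "deltas": [1, -0.07, 0.05, 0.2, 0, 1, 0, 0, 0.3, 0, 1, 0, 0, 0.3, 0, 1, 0, 0, 0.2, 0, 1, 0, 0, 0, 0, 1, 0, 0, 0, 0]
}}

```text
clock: 13.15
eef_pos: [0.5212, -0.3447, 0.0025]
tool_rot: [0.675, 0.737, -0.001, -0.004]
ft_force: [-0.5, -0.3, 0.0]
grip_width: 0.0855
```

```bash
python3 go.py 0.528 -0.351 -0.026 95
```

```text
t 13.15 tcp [ 0.5212 -0.3447  0.0025] yaw 95.0 grip 0.0855 F [-0.5 -0.3  0. ] j6 -0.67 tilt -1.000
shift [-0.117  0.107  0.475] turn 0.0
shift after turn [-0.115  0.104  0.476]
```

Request:
{"op": "play_rows", "data": {
  "deltas": [1, -0.12, 0.1, 0, 0, 1, 0, 0, 0, 0, 1, 0, 0, 0.15, 0, 1, 0, 0, 0.15, 0, 1, 0, 0, 0, 0]
}}

```text
clock: 13.78
eef_pos: [0.5294, -0.3526, -0.0151]
tool_rot: [0.675, 0.737, -0.0, -0.002]
ft_force: [-0.3, 0.3, 0.1]
grip_width: 0.0856
```

```bash
python3 go.py 0.528 -0.351 -0.026 95
```

```text
t 13.78 tcp [ 0.5294 -0.3526 -0.0151] yaw 95.0 grip 0.0856 F [-0.3  0.3  0.1] j6 -0.68 tilt -1.000
shift [ 0.028 -0.02   0.182] turn 0.0
shift after turn [ 0.028 -0.02   0.182]
```

Request:
{"op": "play_rows", "data": {
  "deltas": [1, 0, 0, 0.17, 0, 1, 0, 0, 0, 0, 0, 0, 0, 0, 0, 0, 0, 0, 0, 0, 0, 0, 0, 0, 0, 0, 0, 0, 0, 0, 0, 0, 0, 0, 0, 0, 0, 0, 0, 0]
}}

```text
clock: 14.78
eef_pos: [0.529, -0.3521, -0.026]
tool_rot: [0.675, 0.737, -0.0, -0.003]
ft_force: [0.2, -0.2, -0.5]
grip_width: 0.0549
```

```bash
python3 go.py 0.528 -0.351 -0.026 95
```

```text
t 14.78 tcp [ 0.529  -0.3521 -0.026 ] yaw 95.0 grip 0.0549 F [ 0.2 -0.2 -0.5] j6 -0.68 tilt -1.000
shift [ 0.019 -0.016 -0.001] turn 0.0
shift after turn [ 0.019 -0.016 -0.001]
```

Request:
{"op": "play_rows", "data": {
  "deltas": [0, 0, 0, -0.2, 0, 0, 0, 0, -0.4, 0, 0, 0, 0, -0.5, 0, 0, 0, 0, -0.5, 0, 0, 0, 0, -0.3, 0, 0, 0, 0, -0.1, 0, 0, 0.3, 0, 0, 0, 0, 0.5, 0, 0, 3, 0, 0.6, 0, 0, 3, 0, 0.6, 0, 0, 3]
}}

```text
clock: 16.02
eef_pos: [0.5214, -0.2274, 0.0976]
tool_rot: [0.734, 0.679, -0.001, -0.005]
ft_force: [0.1, -0.5, -1.9]
grip_width: 0.0545
```

```bash
python3 go.py 0.5504 0.1392 0.09 84.7
```

```text
t 16.02 tcp [ 0.5214 -0.2274  0.0976] yaw 85.5 grip 0.0545 F [ 0.1 -0.5 -1.9] j6 -0.33 tilt -1.000
shift [6.128e+00 6.000e-03 1.630e-01] turn 0.8
shift after turn [ 6.128 -0.084  0.126]
```

Request:
{"op": "play_rows", "data": {
  "deltas": [0, 0.6, 0, 0, 0, 0, 0.7, 0, 0, 0, 0, 0.7, 0, 0, 0, 0, 0.7, 0, 0, 0, 0, 0.7, 0, 0, 0, 0, 0.7, 0, 0, 0, 0, 0.7, 0, 0, 0, 0, 0.5, 0, 0, 0, 0, 0.3, 0, 0, 0, 0, 0, 0, 0, 0]
}}

```text
clock: 17.27
eef_pos: [0.5303, 0.1305, 0.09]
tool_rot: [0.73, 0.683, -0.008, -0.015]
ft_force: [-0.4, -1.0, -2.4]
grip_width: 0.0548
```

```bash
python3 go.py 0.5504 0.1392 -0.022 84.7
```

```text
t 17.27 tcp [0.5303 0.1305 0.09  ] yaw 86.1 grip 0.0548 F [-0.4 -1.  -2.4] j6 0.30 tilt -0.999
shift [0.151 0.385 1.857] turn 1.4
shift after turn [0.175 0.32  1.867]
```

Request:
{"op": "play_rows", "data": {
  "deltas": [0, 0.17, 0.33, 0, 1.4, 0, 0, 0, 0, 0, 0, 0, 0, 0.3, 0, 0, 0, 0, 0.4, 0, 0, 0, 0, 0.4, 0, 0, 0, 0, 0.2, 0, 0, 0, 0, 0, 0, 0, 0, 0, 0, 0]
}}

```text
clock: 18.27
eef_pos: [0.5435, 0.1314, 0.0095]
tool_rot: [0.742, 0.67, -0.012, -0.015]
ft_force: [0.1, -0.1, -1.9]
grip_width: 0.0554
```

```bash
python3 go.py 0.5504 0.1392 -0.022 84.7
```

```text
t 18.27 tcp [0.5435 0.1314 0.0095] yaw 84.2 grip 0.0554 F [ 0.1 -0.1 -1.9] j6 0.33 tilt -0.999
shift [0.14  0.121 0.52 ] turn -0.5
shift after turn [0.14  0.102 0.524]
```

Request:
{"op": "play_rows", "data": {
  "deltas": [0, 0.14, 0.11, 0.1, -0.4, 0, 0, 0, 0, 0, 0, 0, 0, 0.1, 0, 0, 0, 0, 0.1, 0, 0, 0, 0, 0, 0]
}}

```text
clock: 18.9
eef_pos: [0.5525, 0.1405, -0.0081]
tool_rot: [0.739, 0.673, -0.01, -0.014]
ft_force: [0.2, 0.1, -2.3]
grip_width: 0.0552
```

```bash
python3 go.py 0.5504 0.1392 -0.022 84.7; python3 - <<'E'
from h import *
s=cam("side"); c=cam("top")
cv2.imwrite("pics/p9.png",np.hstack([cv2.resize(s[0][130:290,250:410],(400,400),interpolation=cv2.INTER_CUBIC),cv2.resize(c[0][130:310,140:370],(400,313),interpolation=cv2.INTER_CUBIC)[:400] if 0 else cv2.copyMakeBorder(cv2.resize(c[0][130:290,180:340],(400,400),interpolation=cv2.INTER_CUBIC),0,0,0,0,0)]))
E
```

```text
t 18.90 tcp [ 0.5525  0.1405 -0.0081] yaw 84.7 grip 0.0552 F [ 0.2  0.1 -2.3] j6 0.33 tilt -0.999
shift [-0.025 -0.025  0.233] turn -0.0
shift after turn [-0.024 -0.033  0.232]
```

View pics/p9.png

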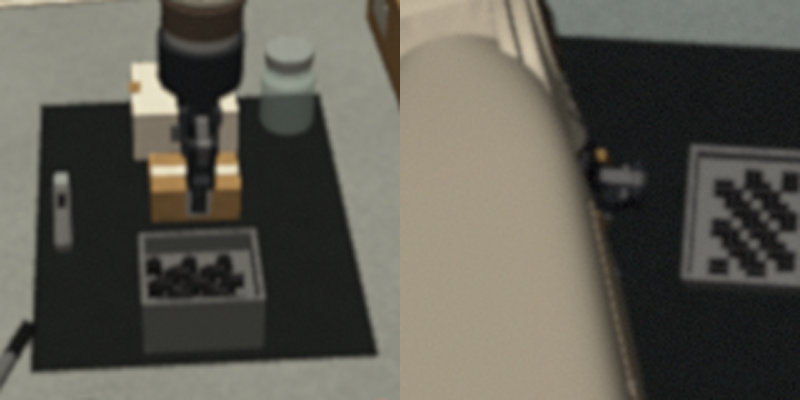

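The carton is held at (195,185) in the left half, between bin and box and square to them. The top view is blocked by the arm. I'll lower and release it.

Request:
{"op": "play_rows", "data": {
  "deltas": [0, -0.02, -0.03, 0.1, 0, 0, 0, 0, 0.08, 0, 0, 0, 0, 0.06, 0, 0, 0, 0, 0, 0]
}}

```text
clock: 19.5
eef_pos: [0.5509, 0.1395, -0.0221]
tool_rot: [0.739, 0.673, -0.009, -0.014]
ft_force: [-0.5, -0.2, 1.3]
grip_width: 0.055
```

```bash
python3 go.py 0.5504 0.1392 -0.022 84.7
```

```text
t 19.50 tcp [ 0.5509  0.1395 -0.0221] yaw 84.7 grip 0.0550 F [-0.5 -0.2  1.3] j6 0.33 tilt -0.999
shift [-0.006 -0.007 -0.002] turn -0.0
shift after turn [-0.006 -0.007 -0.002]
```

Request:
{"op": "play_rows", "data": {
  "deltas": [1, 0, 0, 0, 0, 1, 0, 0, 0, 0, 1, 0, 0, 0, 0, 1, 0, 0, 0, 0, 1, 0, 0, -0.2, 0, 1, 0, 0, -0.5, 0, 1, 0, 0, -0.6, 0, 1, 0, 0, -0.6, 0, 1, 0, 0, -0.2, 0, 1, 0, 0, 0, 0]
}}

```text
clock: 20.75
eef_pos: [0.5557, 0.1387, 0.1105]
tool_rot: [0.739, 0.673, -0.008, -0.013]
ft_force: [0.8, -0.1, -0.7]
grip_width: 0.0855
```

```bash
python3 go.py 0.428 -0.166 0.1 75
```

```text
t 20.75 tcp [0.5557 0.1387 0.1105] yaw 84.7 grip 0.0855 F [ 0.8 -0.1 -0.7] j6 0.33 tilt -1.000
shift [-5.255 -1.643  0.196] turn 9.7
shift after turn [-5.457 -0.742  0.175]
```

Request:
{"op": "play_rows", "data": {
  "deltas": [1, -0.5, -0.1, 0, 5, 1, -0.6, -0.1, 0, 4.7, 1, -0.7, -0.1, 0, 0, 1, -0.7, -0.1, 0, 0, 1, -0.7, -0.1, 0, 0, 1, -0.7, -0.1, 0, 0, 1, -0.7, -0.1, 0, 0, 1, -0.5, -0.1, 0, 0, 1, -0.2, 0, 0, 0, 1, 0, 0, 0, 0]
}}

```text
clock: 22.0
eef_pos: [0.4197, -0.1647, 0.097]
tool_rot: [0.794, 0.607, -0.018, -0.021]
ft_force: [0.3, 1.1, -0.7]
grip_width: 0.0855
```

```bash
python3 go.py 0.428 -0.166 0.1 75; python3 - <<'E'
from h import *
c=cam("top"); im=c[0]; hsv=cv2.cvtColor(im,cv2.COLOR_BGR2HSV)
m=cv2.inRange(hsv,(8,70,60),(30,255,255)); r=np.zeros_like(m); r[160:270,205:290]=m[160:270,205:290]
w=np.zeros_like(m); w[160:270,205:290]=((hsv[...,2]>75)*255)[160:270,205:290]
for n,k in(("brown",r),("all",w)):
    ct=max(cv2.findContours(k,cv2.RETR_EXTERNAL,cv2.CHAIN_APPROX_NONE)[0],key=cv2.contourArea)
    R=cv2.minAreaRect(np.array([ray(c,q,.039)[:2] for q in ct[:,0].astype(float)],np.float32)); print(n,cv2.boundingRect(ct),np.round(R[0],4),np.round(R[1],4),R[2])
th=np.radians(-5.31); ex=np.array([np.cos(th),np.sin(th)]); ey=np.array([-ex[1],ex[0]]); d=np.array(R[0])-[.5504,.1392]; print("carton in mat",d@ex,d@ey)
cv2.imwrite("pics/p10.png",cv2.resize(im[130:310,140:440],(800,480),interpolation=cv2.INTER_CUBIC))
E
```

```text
t 22.00 tcp [ 0.4197 -0.1647  0.097 ] yaw 74.8 grip 0.0855 F [ 0.3  1.1 -0.7] j6 -0.10 tilt -0.998
shift [ 0.015  0.136 -0.058] turn -0.2
shift after turn [ 0.015  0.14  -0.05 ]
brown (230, 191, 35, 46) [0.5503 0.1399] [0.0614 0.0849] 84.8048324584961
all (230, 191, 35, 45) [0.5511 0.1397] [0.0593 0.0844] 84.82888793945312
carton in mat 0.0006164007112700509 0.0005301983798058963
```

View pics/p10.png

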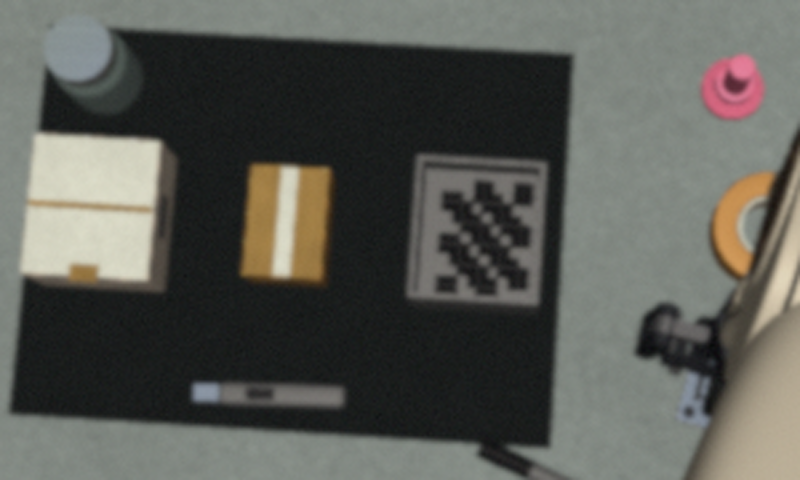

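The carton lies within 1 mm of the mat centre and is square at (285,222) in the crop. Next is the caster.

Request:
{"op": "play_rows", "data": {
  "deltas": [1, 0.015, 0.13, 0, 0, 1, 0, 0, 0.2, 0, 1, 0, 0, 0.3, 0, 1, 0, 0, 0.2, 0, 1, 0, 0, 0, 0, 1, 0, 0, 0, 0]
}}

```text
clock: 22.8
eef_pos: [0.4274, -0.1612, 0.0512]
tool_rot: [0.792, 0.61, -0.018, -0.022]
ft_force: [0.2, -0.1, 0.9]
grip_width: 0.0857
```

```bash
python3 go.py 0.428 -0.166 -0.011 75
```

```text
t 22.80 tcp [ 0.4274 -0.1612  0.0512] yaw 75.2 grip 0.0857 F [ 0.2 -0.1  0.9] j6 -0.10 tilt -0.998
shift [-0.073  0.09   1.034] turn 0.2
shift after turn [-0.075  0.031  1.037]
```

Request:
{"op": "play_rows", "data": {
  "deltas": [1, -0.073, 0.05, 0.1, 0, 1, 0, 0, 0.3, 0, 1, 0, 0, 0.3, 0, 1, 0, 0, 0.15, 0, 1, 0, 0, 0, 0, 1, 0, 0, 0, 0]
}}

```text
clock: 23.55
eef_pos: [0.4298, -0.1683, 0.0007]
tool_rot: [0.792, 0.61, -0.016, -0.019]
ft_force: [0.0, 0.1, 0.2]
grip_width: 0.0856
```

```bash
python3 go.py 0.428 -0.166 -0.011 75
```

```text
t 23.55 tcp [ 0.4298 -0.1683  0.0007] yaw 75.2 grip 0.0856 F [0.  0.1 0.2] j6 -0.11 tilt -0.999
shift [ 0.029 -0.029  0.197] turn 0.2
shift after turn [ 0.028 -0.039  0.195]
```

Request:
{"op": "play_rows", "data": {
  "deltas": [1, 0.02, -0.03, 0.17, 0, 1, 0, 0, 0, 0, 0, 0, 0, 0, 0, 0, 0, 0, 0, 0, 0, 0, 0, 0, 0, 0, 0, 0, 0, 0, 0, 0, 0, 0, 0, 0, 0, 0, 0, 0, 0, 0, 0, 0, 0]
}}

```text
clock: 24.68
eef_pos: [0.4293, -0.1667, -0.0085]
tool_rot: [0.792, 0.61, -0.015, -0.018]
ft_force: [0.4, 0.3, 0.4]
grip_width: 0.0333
```

```bash
python3 go.py 0.428 -0.166 -0.011 75
```

```text
t 24.68 tcp [ 0.4293 -0.1667 -0.0085] yaw 75.2 grip 0.0333 F [0.4 0.3 0.4] j6 -0.11 tilt -0.999
shift [ 0.006 -0.022  0.042] turn 0.2
shift after turn [ 0.006 -0.024  0.041]
```

Request:
{"op": "play_rows", "data": {
  "deltas": [0, 0, 0, -0.2, 0, 0, 0, 0, -0.4, 0, 0, 0, 0, -0.5, 0, 0, 0, 0, -0.5, 0, 0, 0, 0, -0.4, 0, 0, 0, 0, -0.1, 0, 0, 0, 0, 0, -4, 0, 0.3, 0, 0, -5.5, 0, 0, 0, 0, 0]
}}

```text
clock: 25.8
eef_pos: [0.4355, -0.1492, 0.1218]
tool_rot: [0.738, 0.675, -0.015, -0.021]
ft_force: [-0.2, -0.3, -2.4]
grip_width: 0.0333
```

```bash
python3 go.py 0.551 0.1395 0.11 84.7
```

```text
t 25.80 tcp [ 0.4355 -0.1492  0.1218] yaw 84.9 grip 0.0333 F [-0.2 -0.3 -2.4] j6 -0.24 tilt -0.999
shift [4.962 1.5   0.149] turn 0.2
shift after turn [4.968 1.473 0.197]
```

Request:
{"op": "play_rows", "data": {
  "deltas": [0, 0.4, 0.12, 0, 0, 0, 0.5, 0.15, 0, 0, 0, 0.5, 0.15, 0, 0, 0, 0.5, 0.15, 0, 0, 0, 0.5, 0.15, 0, 0, 0, 0.5, 0.15, 0, 0, 0, 0.5, 0.15, 0, 0, 0, 0.5, 0.15, 0, 0, 0, 0.4, 0.15, 0, 0, 0, 0.3, 0.15, 0, 0, 0, 0, 0, 0, 0, 0, 0, 0, 0, 0]
}}

```text
clock: 27.3
eef_pos: [0.5476, 0.1182, 0.1087]
tool_rot: [0.744, 0.667, -0.024, -0.024]
ft_force: [-0.6, -0.4, -1.8]
grip_width: 0.0331
```

```bash
python3 go.py 0.551 0.1395 0.06 84.7
```

```text
t 27.30 tcp [0.5476 0.1182 0.1087] yaw 83.8 grip 0.0331 F [-0.6 -0.4 -1.8] j6 0.31 tilt -0.998
shift [0.363 0.072 0.807] turn -0.9
shift after turn [0.359 0.023 0.811]
```

Request:
{"op": "play_rows", "data": {
  "deltas": [0, 0.36, 0.04, 0, -0.9, 0, 0, 0, 0, 0, 0, 0, 0, 0.3, 0, 0, 0, 0, 0.3, 0, 0, 0, 0, 0.15, 0, 0, 0, 0, 0, 0]
}}

```text
clock: 28.05
eef_pos: [0.5492, 0.1389, 0.0632]
tool_rot: [0.739, 0.672, -0.024, -0.023]
ft_force: [0.5, -1.0, -2.2]
grip_width: 0.0332
```

```bash
python3 go.py 0.551 0.1395 0.031 84.7
```

```text
t 28.05 tcp [0.5492 0.1389 0.0632] yaw 84.6 grip 0.0332 F [ 0.5 -1.  -2.2] j6 0.33 tilt -0.998
shift [0.014 0.064 0.534] turn -0.1
shift after turn [0.012 0.028 0.537]
```

Request:
{"op": "play_rows", "data": {
  "deltas": [0, 0.015, 0.06, 0.15, 0, 0, 0, 0, 0.15, 0, 0, 0, 0, 0.08, 0, 0, 0, 0, 0, 0]
}}

```text
clock: 28.55
eef_pos: [0.5527, 0.1396, 0.0399]
tool_rot: [0.74, 0.672, -0.023, -0.023]
ft_force: [0.7, 0.4, -2.4]
grip_width: 0.0337
```

```bash
python3 go.py 0.551 0.1395 0.031 84.7
```

```text
t 28.55 tcp [0.5527 0.1396 0.0399] yaw 84.5 grip 0.0337 F [ 0.7  0.4 -2.4] j6 0.33 tilt -0.998
shift [-0.005 -0.018  0.15 ] turn -0.2
shift after turn [-0.005 -0.027  0.149]
```

Request:
{"op": "play_rows", "data": {
  "deltas": [0, 0, -0.02, 0.05, 0, 0, 0, 0, 0.05, 0, 0, 0, 0, 0.04, 0, 0, 0, 0, 0, 0]
}}

```text
clock: 29.05
eef_pos: [0.5512, 0.1399, 0.0316]
tool_rot: [0.74, 0.672, -0.022, -0.023]
ft_force: [0.4, -0.5, -1.8]
grip_width: 0.0335
```

```bash
python3 go.py 0.551 0.1395 0.031 84.7
```

```text
t 29.05 tcp [0.5512 0.1399 0.0316] yaw 84.5 grip 0.0335 F [ 0.4 -0.5 -1.8] j6 0.33 tilt -0.998
shift [-0.007 -0.002  0.01 ] turn -0.2
shift after turn [-0.007 -0.002  0.01 ]
```

Not yet touching, so I'll lower it a little more.

Request:
{"op": "play_rows", "data": {
  "deltas": [0, 0, 0, 0.03, 0, 0, 0, 0, 0.02, 0]
}}

```text
clock: 29.3
eef_pos: [0.5514, 0.14, 0.0308]
tool_rot: [0.74, 0.672, -0.022, -0.022]
ft_force: [-3.2, -0.9, 5.1]
grip_width: 0.0336
```

Request:
{"op": "play_rows", "data": {
  "deltas": [0, 0, 0, 0.03, 0, 0, 0, 0, 0.0, 0]
}}

```text
clock: 29.55
eef_pos: [0.5518, 0.1401, 0.0313]
tool_rot: [0.74, 0.672, -0.021, -0.022]
ft_force: [1.0, -0.0, -1.4]
grip_width: 0.0335
```

Request:
{"op": "play_rows", "data": {
  "deltas": [1, 0, 0, 0.02, 0, 1, 0, 0, 0, 0, 1, 0, 0, 0, 0, 1, 0, 0, 0, 0, 1, 0, 0, -0.2, 0, 1, 0, 0, -0.5, 0, 1, 0, 0, -0.5, 0, 1, 0, 0, -0.5, 0, 1, 0, 0, -0.1, 0, 1, 0, 0, 0, 0]
}}

```text
clock: 30.8
eef_pos: [0.5592, 0.1399, 0.1436]
tool_rot: [0.74, 0.672, -0.02, -0.021]
ft_force: [0.4, -0.9, -0.5]
grip_width: 0.0855
```

```bash
python3 go.py 0.404 -0.335 0.1 84.7
```

```text
t 30.80 tcp [0.5592 0.1399 0.1436] yaw 84.5 grip 0.0855 F [ 0.4 -0.9 -0.5] j6 0.33 tilt -0.998
shift [-8.124 -1.777  0.836] turn -0.2
shift after turn [-8.119 -1.845  0.726]
```

Request:
{"op": "play_rows", "data": {
  "deltas": [1, -0.4, -0.1, 0, 0, 1, -0.6, -0.14, 0, 0, 1, -0.7, -0.16, 0, 0, 1, -0.7, -0.16, 0, 0, 1, -0.7, -0.16, 0, 0, 1, -0.7, -0.16, 0, 0, 1, -0.7, -0.16, 0, 0, 1, -0.7, -0.16, 0, 0, 1, -0.7, -0.16, 0, 0, 1, -0.7, -0.16, 0, 0, 1, -0.5, -0.1, 0, 0, 1, 0, 0, 0, 0]
}}

```text
clock: 32.3
eef_pos: [0.4076, -0.2843, 0.1329]
tool_rot: [0.738, 0.673, -0.028, -0.033]
ft_force: [-0.3, 0.1, -0.2]
grip_width: 0.0853
```

```bash
python3 go.py 0.404 -0.335 0.06 84.7; python3 - <<'E'
from h import *
c=cam("top"); s=cam("side")
cv2.imwrite("pics/p11.png",np.hstack([cv2.resize(s[0][90:290,250:450],(400,400),interpolation=cv2.INTER_CUBIC),cv2.resize(c[0][140:300,180:340],(400,400),interpolation=cv2.INTER_CUBIC)]))
cv2.imwrite("pics/full11.png",c[0])
g=cv2.cvtColor(c[0],cv2.COLOR_BGR2HSV)
print(proj(c,(.551,.1395,.043)),proj(c,(.551,.1395,.115)),proj(s,(.551,.1395,.115)))
E
```

```text
t 32.30 tcp [ 0.4076 -0.2843  0.1329] yaw 84.7 grip 0.0853 F [-0.3  0.1 -0.2] j6 -0.49 tilt -0.996
shift [-0.85   0.123  1.206] turn -0.0
shift after turn [-0.846  0.018  1.215]
[246.74922647 212.50275058] [240.76097643 205.04356775] [325.17874489 175.7701989 ]
```

View pics/p11.png

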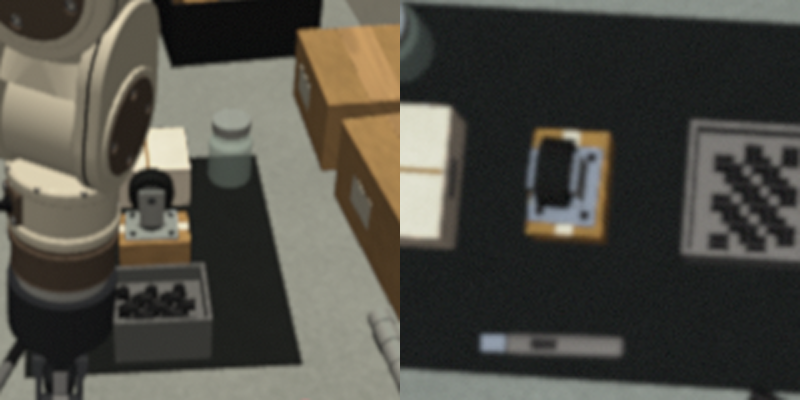

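The caster stands wheel up, centred on the carton. The tool has crept to a 5° tilt; I'll see whether a fast descent takes it back out.

Request:
{"op": "play_rows", "data": {
  "deltas": [1, -0.42, 0, 0, 0, 1, -0.42, 0, 0, 0, 1, 0, 0, 0.9, 0, 1, 0, 0, 0, 0]
}}

```text
clock: 32.9
eef_pos: [0.4003, -0.3275, 0.0767]
tool_rot: [0.734, 0.677, -0.027, -0.035]
ft_force: [0.1, 0.4, -0.6]
grip_width: 0.0855
```

```bash
python3 go.py 0.404 -0.335 -0.026 84.7;python3 -c "
from h import *
o=bot.get_obs();j=o['joint_pos'];print(o['tool_rot'].round(3),j.round(3),j[1]-j[2]+j[3]-np.pi/2)"
```

```text
t 32.90 tcp [ 0.4003 -0.3275  0.0767] yaw 85.3 grip 0.0855 F [ 0.1  0.4 -0.6] j6 -0.58 tilt -0.996
shift [-0.132  0.222  1.698] turn 0.6
shift after turn [-0.118  0.072  1.712]
[ 0.734  0.677 -0.027 -0.035] [-0.658  0.423 -0.069  1.157 -0.042 -0.576] 0.07807970668421738
```

Request:
{"op": "play_rows", "data": {
  "deltas": [1, -0.13, 0.15, 0.1, 0.6, 1, 0, 0, 0.3, 0, 1, 0, 0, 0.3, 0, 1, 0, 0, 0, 0, 1, 0, 0, 0, 0]
}}

```text
clock: 33.52
eef_pos: [0.4155, -0.3392, 0.0412]
tool_rot: [0.737, 0.675, -0.026, -0.027]
ft_force: [-0.1, -0.1, -0.1]
grip_width: 0.0854
```

```bash
python3 go.py 0.404 -0.335 -0.026 84.7;python3 -c "
from h import *
o=bot.get_obs();j=o['joint_pos'];print(o['tool_rot'].round(3),j.round(3),j[1]-j[2]+j[3]-np.pi/2)"
```

```text
t 33.52 tcp [ 0.4155 -0.3392  0.0412] yaw 85.0 grip 0.0854 F [-0.1 -0.1 -0.1] j6 -0.57 tilt -0.997
shift [ 0.056 -0.113  1.132] turn 0.3
shift after turn [ 0.052 -0.197  1.121]
[ 0.737  0.675 -0.026 -0.027] [-0.658  0.478 -0.081  1.073 -0.042 -0.569] 0.061217972314541846
```

Request:
{"op": "play_rows", "data": {
  "deltas": [1, 0.055, -0.15, 0, 0, 1, 0, 0, 0.3, 0, 1, 0, 0, 0.3, 0, 1, 0, 0, 0.1, 0, 1, 0, 0, 0, 0]
}}

```text
clock: 34.15
eef_pos: [0.4051, -0.3363, 0.0043]
tool_rot: [0.737, 0.675, -0.025, -0.023]
ft_force: [-0.6, 0.6, 0.6]
grip_width: 0.0854
```

```bash
python3 go.py 0.403 -0.335 -0.026 84.7
```

```text
t 34.15 tcp [ 0.4051 -0.3363  0.0043] yaw 85.0 grip 0.0854 F [-0.6  0.6  0.6] j6 -0.58 tilt -0.998
shift [ 0.022 -0.003  0.507] turn 0.3
shift after turn [ 0.019 -0.037  0.505]
```

Request:
{"op": "play_rows", "data": {
  "deltas": [1, 0.02, -0.01, 0.15, 0, 1, 0, 0, 0.2, 0, 1, 0, 0, 0.15, 0, 1, 0, 0, 0, 0]
}}

```text
clock: 34.65
eef_pos: [0.4031, -0.3355, -0.0264]
tool_rot: [0.737, 0.675, -0.025, -0.022]
ft_force: [0.3, 1.2, -0.1]
grip_width: 0.0857
```

```bash
python3 go.py 0.403 -0.335 -0.025 84.7
```

```text
t 34.65 tcp [ 0.4031 -0.3355 -0.0264] yaw 85.0 grip 0.0857 F [ 0.3  1.2 -0.1] j6 -0.58 tilt -0.998
shift [ 0.008 -0.004 -0.023] turn 0.3
shift after turn [ 0.008 -0.002 -0.024]
```

Request:
{"op": "play_rows", "data": {
  "deltas": [0, 0, 0, 0, 0, 0, 0, 0, 0, 0, 0, 0, 0, 0, 0, 0, 0, 0, 0, 0, 0, 0, 0, 0, 0, 0, 0, 0, -0.2, 0, 0, 0, 0, -0.4, 0, 0, 0, 0, -0.5, 0, 0, 0, 0, -0.4, 0, 0, 0, 0, -0.3, 0, 0, 0, 0, 0, 0]
}}

```text
clock: 36.02
eef_pos: [0.4113, -0.3358, 0.0886]
tool_rot: [0.737, 0.675, -0.025, -0.02]
ft_force: [0.2, 0.1, -0.8]
grip_width: 0.0435
```

```bash
python3 go.py 0.4403 0.0139 0.07 84.7
```

```text
t 36.02 tcp [ 0.4113 -0.3358  0.0886] yaw 85.0 grip 0.0435 F [ 0.2  0.1 -0.8] j6 -0.57 tilt -0.998
shift [ 5.85  -0.013  0.257] turn 0.3
shift after turn [ 5.847 -0.058  0.31 ]
```

```bash
python3 - <<'E'
from h import *
s=cam("side"); o=bot.get_obs(); P=o["eef_pos"]+[0,0,.032]; p=proj(s,P).round().astype(int); print(p)
im=s[0]; x0,y0=p[0]-45,p[1]-60
cr=im[y0:y0+110,x0:x0+90]; h=cv2.cvtColor(cr,cv2.COLOR_BGR2HSV)
m=(((h[...,2]>165)&(h[...,1]<50))*255).astype(np.uint8)
n,l,st,ce=cv2.connectedComponentsWithStats(m)
for i in range(1,n):
    if st[i,4]>15: print(st[i],ce[i]+[x0,y0])
cv2.imwrite("pics/p12.png",cv2.resize(cr,(490,600),interpolation=cv2.INTER_CUBIC))
print(ray(s,p,.1))
E
```

```text
[282 356]
[ 29  37  11  20 127] [270.38582677 343.09448819]
[ 0.4111771  -0.32062877  0.1       ]
```

View pics/p12.png

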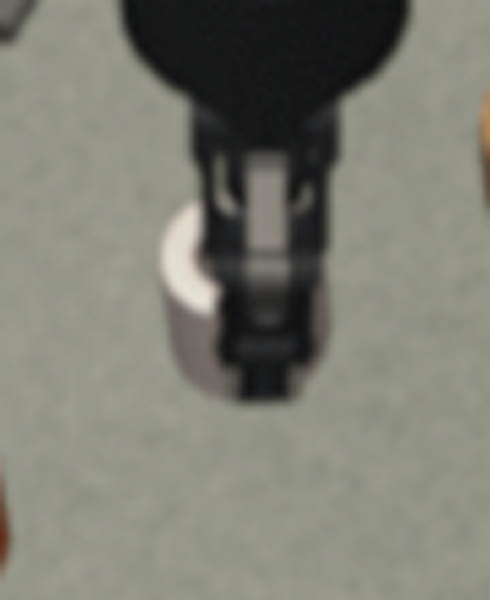

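View 16, the last: the collar is held (crop centre (246,300)) and its centre matches the reported TCP column, so I can place by TCP. Carrying it over slowly.

Request:
{"op": "play_rows", "data": {
  "deltas": [0, 0.35, 0, 0, 0, 0, 0.5, 0, 0, 0, 0, 0.5, 0, 0, 0, 0, 0.5, 0, 0, 0, 0, 0.5, 0, 0, 0, 0, 0.5, 0, 0, 0, 0, 0.5, 0, 0, 0, 0, 0.5, 0, 0, 0, 0, 0.5, 0, 0, 0, 0, 0.5, 0, 0, 0, 0, 0.4, 0, 0, 0, 0, 0.2, 0, 0, 0]
}}

```text
clock: 37.58
eef_pos: [0.4244, 0.0141, 0.075]
tool_rot: [0.735, 0.676, -0.031, -0.034]
ft_force: [0.5, 0.7, -0.6]
grip_width: 0.0441
```

```bash
python3 go.py 0.4403 0.0139 0.03 84.7
```

```text
t 37.58 tcp [0.4244 0.0141 0.075 ] yaw 85.2 grip 0.0441 F [ 0.5  0.7 -0.6] j6 0.11 tilt -0.996
shift [0.018 0.332 0.722] turn 0.5
shift after turn [0.021 0.264 0.75 ]
```

Request:
{"op": "play_rows", "data": {
  "deltas": [0, 0.02, 0.27, 0.1, 0.5, 0, 0, 0, 0.3, 0, 0, 0, 0, 0.3, 0, 0, 0, 0, 0.3, 0, 0, 0, 0, 0.2, 0, 0, 0, 0, 0, 0]
}}

```text
clock: 38.33
eef_pos: [0.4361, 0.0129, -0.0035]
tool_rot: [0.739, 0.672, -0.032, -0.034]
ft_force: [-0.8, -0.1, -0.4]
grip_width: 0.0436
```

```bash
python3 go.py 0.4403 0.0139 -0.023 84.7
```

```text
t 38.33 tcp [ 0.4361  0.0129 -0.0035] yaw 84.6 grip 0.0436 F [-0.8 -0.1 -0.4] j6 0.12 tilt -0.996
shift [0.024 0.097 0.318] turn -0.1
shift after turn [0.023 0.067 0.326]
```

Request:
{"op": "play_rows", "data": {
  "deltas": [0, 0.02, 0.09, 0.1, 0, 0, 0, 0, 0.1, 0, 0, 0, 0, 0.08, 0, 0, 0, 0, 0, 0]
}}

```text
clock: 38.83
eef_pos: [0.4423, 0.0135, -0.0207]
tool_rot: [0.739, 0.672, -0.031, -0.033]
ft_force: [-0.5, 0.1, -0.7]
grip_width: 0.0438
```

Request:
{"op": "play_rows", "data": {
  "deltas": [0, 0, 0, 0.04, 0, 0, 0, 0, 0.02, 0]
}}

```text
clock: 39.08
eef_pos: [0.4425, 0.0135, -0.0228]
tool_rot: [0.739, 0.672, -0.03, -0.032]
ft_force: [-5.0, -0.8, 14.7]
grip_width: 0.0441
```

```bash
python3 go.py 0.4403 0.0139 -0.023 84.7
```

```text
t 39.08 tcp [ 0.4425  0.0135 -0.0228] yaw 84.5 grip 0.0441 F [-5.  -0.8 14.7] j6 0.12 tilt -0.996
shift [ 0.002 -0.037  0.007] turn -0.2
shift after turn [ 0.002 -0.037  0.004]
```

Contact. Releasing and lifting gently.

Request:
{"op": "play_rows", "data": {
  "deltas": [0, 0, 0, 0, 0, 1, 0, 0, 0, 0, 1, 0, 0, 0, 0, 1, 0, 0, 0, 0, 1, 0, 0, 0, 0, 1, 0, 0, -0.2, 0, 1, 0, 0, -0.4, 0, 1, 0, 0, -0.5, 0, 1, 0, 0, -0.6, 0, 1, 0, 0, -0.5, 0, 1, 0, 0, 0, 0]
}}

```text
clock: 40.45
eef_pos: [0.4553, 0.0127, 0.1168]
tool_rot: [0.739, 0.672, -0.029, -0.031]
ft_force: [-0.1, 0.1, -0.4]
grip_width: 0.0855
```

```bash
python3 go.py 0.646 -0.278 0.1 84.7
```

```text
t 40.45 tcp [0.4553 0.0127 0.1168] yaw 84.5 grip 0.0855 F [-0.1  0.1 -0.4] j6 0.12 tilt -0.996
shift [-4.52   3.636 -0.024] turn -0.2
shift after turn [-4.531  3.612  0.28 ]
```

Request:
{"op": "play_rows", "data": {
  "deltas": [0.7, -0.3, 0.25, 0, 0, 0.7, -0.4, 0.32, 0, 0, 0.7, -0.4, 0.32, 0, 0, 0.7, -0.4, 0.32, 0, 0, 0.7, -0.4, 0.32, 0, 0, 0.7, -0.4, 0.32, 0, 0, 0.7, -0.4, 0.32, 0, 0, 0.7, -0.4, 0.32, 0, 0, 0.7, -0.4, 0.32, 0, 0, 0.7, -0.4, 0.32, 0, 0, 0.7, -0.3, 0.25, 0, 0, 0.7, 0, 0, 0, 0]
}}

```text
clock: 41.95
eef_pos: [0.6296, -0.2631, 0.0875]
tool_rot: [0.738, 0.672, -0.033, -0.039]
ft_force: [0.5, 0.4, -0.2]
grip_width: 0.0598
```

```bash
python3 go.py 0.646 -0.278 0.06 84.7; python3 - <<'E'
from h import *
c=cam("top"); s=cam("side"); cv2.imwrite("pics/p13.png",c[0]); h=cv2.cvtColor(c[0],cv2.COLOR_BGR2HSV)
# collar ring in front of bin: bright, unsaturated on black mat
x0,y0,x1,y1=290,250,345,296
m=((h[y0:y1,x0:x1,2]>110)*255).astype(np.uint8)
ct=max(cv2.findContours(m,cv2.RETR_EXTERNAL,cv2.CHAIN_APPROX_NONE)[0],key=cv2.contourArea)
b=cv2.boundingRect(ct); print(b, x0+b[0]+b[2]/2,y0+b[1]+b[3]/2)
th=np.radians(-5.31); ex=np.array([np.cos(th),np.sin(th)]); ey=np.array([-ex[1],ex[0]])
(u,v),r=cv2.minEnclosingCircle(ct); P=ray(c,(u+x0,v+y0),.043)[:2]; d=P-[.5379,.0048]; print("collar",P,r,"in bin",d@ex,d@ey)
E
```

```text
t 41.95 tcp [ 0.6296 -0.2631  0.0875] yaw 84.6 grip 0.0598 F [ 0.5  0.4 -0.2] j6 -0.29 tilt -0.995
shift [-0.224  0.34   0.425] turn -0.1
shift after turn [-0.223  0.294  0.458]
(13, 0, 42, 46) 324.0 273.0
collar [ 0.43383251 -0.00580579] 28.814157485961914 in bin -0.10263938025232551 -0.02019113164012449
```

```bash
cat > col.py <<'E'
from h import *; import sys
c=cam("top"); g=cv2.cvtColor(c[0],cv2.COLOR_BGR2GRAY)
x0,y0,x1,y1=285,249,342,294
m=((g[y0:y1,x0:x1]>115)*255).astype(np.uint8); n,l,st,ce=cv2.connectedComponentsWithStats(m)
th=np.radians(-5.31); ex=np.array([np.cos(th),np.sin(th)]); ey=np.array([-ex[1],ex[0]])
for i in range(1,n):
    if st[i,4]<40: continue
    u,v,w,hh,a=st[i]; P=ray(c,(x0+u+(w-1)/2,y0+v+(hh-1)/2),.043)[:2]; d=P-[.5379,.0048]; print(st[i],P.round(4),"in bin",(d@ex).round(4),(d@ey).round(4))
for r in range(y0,y1,3): print(r,"".join(" .:*#@"[min(5,int(v)//45)] for v in g[r,x0:x1]))
E
python3 col.py
```

```text
[  18    0   39   45 1285] [0.4368 0.0015] in bin -0.1003 -0.0126
249                                          .::::**:::::::::
252                                        ..::***********:::
255                          ....:::.... ..::****************
258                      .::****####*****:::*****************
261                   ..:*******::::::**::*******************
264                  .:**#**:...     ..:*********************
267                  .:*#**:.       ..:**********************
270                  .:*#**:.      .::***********************
273                   .:**#**:.....:*************************
276                    ..:***#****:**************************
279                       ..::********#####******************
282                           .::***#############************
285                          .::**#######################****
288                         .:***############################
291                        .:***#############################
```

Request:
{"op": "play_rows", "data": {
  "deltas": [0.7, -0.22, 0.22, 0, 0, 0.7, 0, 0, 0.15, 0, 0.7, 0, 0, 0.2, 0, 0.7, 0, 0, 0, 0, 0.7, 0, 0, 0, 0]
}}

```text
clock: 42.72
eef_pos: [0.6368, -0.2703, 0.0661]
tool_rot: [0.736, 0.675, -0.034, -0.041]
ft_force: [-0.5, 0.4, 0.2]
grip_width: 0.0599
```

```bash
python3 go.py 0.641 -0.278 -0.009 84.7; python3 -c "
from h import *
c=cam('top'); print(ray(c,(315.5,268),.043))"
```

```text
t 42.73 tcp [ 0.6368 -0.2703  0.0661] yaw 85.0 grip 0.0599 F [-0.5  0.4  0.2] j6 -0.30 tilt -0.994
shift [-0.129  0.212  1.236] turn 0.3
shift after turn [-0.122  0.081  1.252]
[0.44274022 0.01333627 0.043     ]
```

Request:
{"op": "play_rows", "data": {
  "deltas": [0.7, -0.12, 0.12, 0.1, 0.3, 0.7, 0, 0, 0.2, 0, 0.7, 0, 0, 0.2, 0, 0.7, 0, 0, 0, 0, 0.7, 0, 0, 0, 0]
}}

```text
clock: 43.4
eef_pos: [0.6402, -0.2783, 0.0328]
tool_rot: [0.738, 0.673, -0.034, -0.041]
ft_force: [0.8, 0.1, 0.1]
grip_width: 0.0594
```

```bash
python3 go.py 0.641 -0.278 -0.009 84.7
```

```text
t 43.40 tcp [ 0.6402 -0.2783  0.0328] yaw 84.7 grip 0.0594 F [0.8 0.1 0.1] j6 -0.30 tilt -0.994
shift [0.003 0.087 0.691] turn -0.0
shift after turn [0.006 0.013 0.696]
```

Request:
{"op": "play_rows", "data": {
  "deltas": [0.7, 0, 0.06, 0.2, 0, 0.7, 0, 0, 0.2, 0, 0.7, 0, 0, 0.2, 0, 0.7, 0, 0, 0.06, 0, 0.7, 0, 0, 0, 0]
}}

```text
clock: 44.02
eef_pos: [0.6393, -0.2777, -0.0101]
tool_rot: [0.738, 0.673, -0.034, -0.042]
ft_force: [0.1, 0.5, -0.7]
grip_width: 0.0598
```

```bash
python3 go.py 0.641 -0.278 -0.009 84.7
```

```text
t 44.02 tcp [ 0.6393 -0.2777 -0.0101] yaw 84.7 grip 0.0598 F [ 0.1  0.5 -0.7] j6 -0.30 tilt -0.994
shift [-0.002  0.026 -0.021] turn -0.0
shift after turn [-0.002  0.028 -0.018]
```

Request:
{"op": "play_rows", "data": {
  "deltas": [0, 0, 0, 0, 0, 0, 0, 0, 0, 0, 0, 0, 0, 0, 0, 0, 0, 0, 0, 0, 0, 0, 0, 0, 0, 0, 0, 0, 0, 0, 0, 0, 0, 0, 0]
}}

```text
clock: 44.9
eef_pos: [0.6401, -0.278, -0.0091]
tool_rot: [0.738, 0.673, -0.034, -0.041]
ft_force: [0.6, 0.1, -1.2]
grip_width: 0.0164
```

Request:
{"op": "play_rows", "data": {
  "deltas": [0, 0, 0, -0.1, 0, 0, 0, 0, -0.3, 0, 0, 0, 0, -0.4, 0, 0, 0, 0, -0.5, 0, 0, 0, 0, -0.5, 0, 0, 0, 0, -0.4, 0, 0, 0, 0, -0.1, 0, 0, 0, 0, 0, 0]
}}

```text
clock: 45.9
eef_pos: [0.6543, -0.28, 0.1328]
tool_rot: [0.738, 0.673, -0.034, -0.041]
ft_force: [-0.3, -0.7, -1.3]
grip_width: 0.0161
```

```bash
python3 go.py 0.633 0.131 0.13 84.7
```

```text
t 45.90 tcp [ 0.6543 -0.28    0.1328] yaw 84.7 grip 0.0161 F [-0.3 -0.7 -1.3] j6 -0.30 tilt -0.994
shift [ 6.788 -0.974  0.188] turn -0.0
shift after turn [ 6.788 -0.987  0.047]
```

Request:
{"op": "play_rows", "data": {
  "deltas": [0, 0.35, 0, 0, 0, 0, 0.5, -0.03, 0, 0, 0, 0.5, -0.03, 0, 0, 0, 0.5, -0.03, 0, 0, 0, 0.5, -0.03, 0, 0, 0, 0.5, -0.03, 0, 0, 0, 0.5, -0.03, 0, 0, 0, 0.5, -0.03, 0, 0, 0, 0.5, -0.03, 0, 0, 0, 0.5, -0.03, 0, 0, 0, 0.3, 0, 0, 0, 0, 0, 0, 0, 0]
}}

```text
clock: 47.4
eef_pos: [0.6536, 0.0567, 0.121]
tool_rot: [0.734, 0.676, -0.042, -0.055]
ft_force: [0.8, -0.2, -1.2]
grip_width: 0.016
```

```bash
python3 go.py 0.632 0.1305 0.11 84.7
```

```text
t 47.40 tcp [0.6536 0.0567 0.121 ] yaw 85.2 grip 0.0160 F [ 0.8 -0.2 -1.2] j6 0.15 tilt -0.990
shift [ 1.193 -0.43   0.26 ] turn 0.5
shift after turn [ 1.191 -0.473  0.184]
```

Request:
{"op": "play_rows", "data": {
  "deltas": [0, 0.3, -0.1, 0, 0.5, 0, 0.3, -0.1, 0, 0, 0, 0.3, -0.1, 0, 0, 0, 0.2, -0.05, 0, 0, 0, 0, 0, 0, 0, 0, 0, 0, 0, 0]
}}

```text
clock: 48.15
eef_pos: [0.6377, 0.127, 0.1248]
tool_rot: [0.738, 0.671, -0.043, -0.054]
ft_force: [-0.3, -0.3, -1.4]
grip_width: 0.016
```

```bash
python3 go.py 0.632 0.1305 0.05 84.7
```

```text
t 48.15 tcp [0.6377 0.127  0.1248] yaw 84.6 grip 0.0160 F [-0.3 -0.3 -1.4] j6 0.26 tilt -0.990
shift [0.037 0.073 1.249] turn -0.1
shift after turn [ 0.05  -0.1    1.247]
```

Request:
{"op": "play_rows", "data": {
  "deltas": [0, 0.03, 0.03, 0.2, 0, 0, 0, 0.02, 0.3, 0, 0, 0, 0.02, 0.3, 0, 0, 0, 0.02, 0.3, 0, 0, 0, 0, 0.2, 0, 0, 0, 0, 0, 0]
}}

```text
clock: 48.9
eef_pos: [0.632, 0.1265, 0.0401]
tool_rot: [0.74, 0.669, -0.044, -0.055]
ft_force: [-0.2, -0.0, -1.2]
grip_width: 0.016
```

```bash
python3 go.py 0.632 0.1305 -0.006 84.7
```

```text
t 48.90 tcp [0.632  0.1265 0.0401] yaw 84.3 grip 0.0160 F [-0.2 -0.  -1.2] j6 0.27 tilt -0.990
shift [0.06  0.102 0.763] turn -0.4
shift after turn [ 0.066 -0.006  0.769]
```

Request:
{"op": "play_rows", "data": {
  "deltas": [0, 0.05, 0.04, 0.15, 0, 0, 0, 0.03, 0.2, 0, 0, 0, 0.03, 0.2, 0, 0, 0, 0, 0.1, 0, 0, 0, 0, 0, 0]
}}

```text
clock: 49.52
eef_pos: [0.634, 0.1301, -0.001]
tool_rot: [0.74, 0.669, -0.043, -0.054]
ft_force: [-0.6, -0.5, -1.3]
grip_width: 0.016
```

```bash
python3 go.py 0.632 0.1305 -0.006 84.7
```

```text
t 49.52 tcp [ 0.634   0.1301 -0.001 ] yaw 84.2 grip 0.0160 F [-0.6 -0.5 -1.3] j6 0.28 tilt -0.990
shift [ 0.002 -0.022  0.087] turn -0.5
shift after turn [ 0.003 -0.034  0.083]
```

Request:
{"op": "play_rows", "data": {
  "deltas": [0, 0, -0.02, 0.04, 0, 0, 0, 0, 0.03, 0]
}}

```text
clock: 49.78
eef_pos: [0.6327, 0.1304, -0.0045]
tool_rot: [0.74, 0.669, -0.043, -0.054]
ft_force: [-0.1, -0.1, -0.5]
grip_width: 0.0159
```

Request:
{"op": "play_rows", "data": {
  "deltas": [0, 0, 0, 0.03, 0, 0, 0, 0, 0.02, 0]
}}

```text
clock: 50.02
eef_pos: [0.6328, 0.1306, -0.0055]
tool_rot: [0.74, 0.669, -0.042, -0.053]
ft_force: [-2.0, -0.3, 5.7]
grip_width: 0.0161
```

Request:
{"op": "play_rows", "data": {
  "deltas": [0, 0, 0, 0.02, 0, 0.7, 0, 0, 0, 0, 0.7, 0, 0, 0, 0, 0.7, 0, 0, 0, 0, 0.7, 0, 0, 0, 0, 0.7, 0, 0, -0.15, 0, 0.7, 0, 0, -0.3, 0, 0.7, 0, 0, -0.5, 0, 0.7, 0, 0, -0.5, 0, 0.7, 0, 0, -0.5, 0, 0.7, 0, 0, 0, 0]
}}

```text
clock: 51.4
eef_pos: [0.6498, 0.1279, 0.1158]
tool_rot: [0.74, 0.669, -0.041, -0.053]
ft_force: [0.3, -0.3, -0.8]
grip_width: 0.0596
```

```bash
python3 go.py 0.45 -0.25 0.15 84.7
```

```text
t 51.40 tcp [0.6498 0.1279 0.1158] yaw 84.2 grip 0.0596 F [ 0.3 -0.3 -0.8] j6 0.27 tilt -0.991
shift [-6.594 -2.742 -0.279] turn -0.5
shift after turn [-6.579 -2.734 -0.57 ]
```

Request:
{"op": "play_rows", "data": {
  "deltas": [0.7, -0.4, 0, -0.05, 0, 0.7, -0.6, 0, -0.05, 0, 0.7, -0.6, 0, -0.05, 0, 0.7, -0.6, 0, -0.05, 0, 0.7, -0.6, -0.3, -0.05, 0, 0.7, -0.6, -0.4, -0.05, 0, 0.7, -0.6, -0.4, -0.05, 0, 0.7, -0.6, -0.4, -0.05, 0, 0.7, -0.6, -0.4, -0.05, 0, 0.7, -0.6, -0.4, -0.05, 0, 0.7, -0.4, -0.3, 0, 0, 0.7, 0, 0, 0, 0]
}}

```text
clock: 52.9
eef_pos: [0.4402, -0.2494, 0.1535]
tool_rot: [0.743, 0.665, -0.05, -0.061]
ft_force: [0.4, 0.2, 0.0]
grip_width: 0.0595
```

```bash
python3 go.py; cat > fin.py <<'E'
from h import *
c=cam("top"); s=cam("side"); im=c[0]; hsv=cv2.cvtColor(im,cv2.COLOR_BGR2HSV); g=cv2.cvtColor(im,cv2.COLOR_BGR2GRAY)
cv2.imwrite("pics/fin_top.png",im)
th=np.radians(-5.31); ex=np.array([np.cos(th),np.sin(th)]); ey=np.array([-ex[1],ex[0]]); M=np.array([.5504,.1392])
def rep(n,P): d=np.array(P)[:2]-M; print(n,np.round(P[:2],4),"mat xy",(d@ex).round(4),(d@ey).round(4))
def asc(r0,r1,a,b,G=g,st=2):
    for r in range(r0,r1,st): print(r,"".join(" .:-=*#%@"[min(8,int(v)//25)] for v in G[r,a:b]))
print("collar");asc(252,284,298,336)
print("foot top, col0=228");asc(150,192,228,264)
print("carton/caster col0=226");asc(188,240,226,268)
gs=cv2.cvtColor(s[0],cv2.COLOR_BGR2GRAY); p=proj(s,(.638,.131,.034)).round().astype(int); print("side foot expected top/base",proj(s,(.638,.131,.065)),proj(s,(.638,.131,.009)),"col0",p[0]-20)
asc(p[1]-30,p[1]+24,p[0]-20,p[0]+20,gs)
print("foot exp top view: top",proj(c,(.638,.131,.065)),"base",proj(c,(.638,.131,.015)))
E
python3 fin.py
```

```text
t 52.90 tcp [ 0.4402 -0.2494  0.1535] yaw 83.7 grip 0.0595 F [0.4 0.2 0. ] j6 -0.37 tilt -0.987
collar
252  ............ ................ .......
254 ........................ .............
256  .........:-=**#####*==-:............ 
258 ........:=*#%%%@%%@@%%%#*=-.... .. ...
260 ......:=#%%@@%%%##%%%%@@%%#=:.........
262 .....:*#%@%%#*=-----=*#%%@%#=:........
264 ....:=#%@%#*-::......:-*%%@%#=:.......
266 ....-*%%%%*-:..........-*%@@%*-.......
268 ....-*%@%#=:...........-*%@@%#-.......
270 ....-*%@%%*-...........-*%@%%*-.......
272 ....:=#%@%%*-:.......:=*%@@%#=:.......
274 .....:=#%@@%#*==---=*#%%@@%#=:........
276 ......:-*%%@@%%%%%%%%@@@%%*=:.........
278 ........:-*#%%%%@@@@%%%#*=:.... ......
280 .... .....::-==*****==-::.......... ..
282 ................................. ....
foot top, col0=228
150 ...  ....................... .......
152 ....................................
154 .......................... .........
156 ............ .......................
158 ....................::::............
160  ................:==*****===---:....
162 ................:=*********=****=-:.
164
[... 2507 characters left out ...]
.........::----:::.............
201 #=................::----::..............
203 %=................::----::..............
205 *-..............:-------:-::............
207 *=:...........:-=*=----:-=*=-...........
209 *=-.........:-===**======***==-.........
211 --:........:=***=-========-=**=-........
213 ::.........:=*****===---===****-:.......
215 ::..........-=***#######******=-........
217 ::...........:-=***#####****=-:.........
219 ::.............::-----=----::...........
221 -:::::::::..............................
223 :::::::--:..............................
225 ::::::::--..............................
foot exp top view: top [249.07148487 164.16018725] base [252.74991416 170.85434989]
```

```bash
python3 - <<'E'
from h import *
c=cam("top"); im=c[0].astype(int)
b=np.zeros(im.shape[:2],np.uint8); w=b.copy(); sl=np.s_[185:245,222:272]
b[sl]=((im[...,0]-im[...,2]>8)&(im.max(2)>90))[sl]; w[sl]=(im.max(2)>90)[sl]
pts=lambda m,z:np.array([ray(c,(x,y),z)[:2] for y,x in np.argwhere(m)],np.float32)
R=cv2.minAreaRect(pts(b,.043)); C=cv2.minAreaRect(pts(w,.039)); print("plate",R,"carton",C, np.subtract(R[0],C[0]))
a=cam("top")[0]; o=cv2.imread("pics/top0.png")
for n,(x0,y0,x1,y1) in(("jar",(155,132,195,175)),("tape",(404,192,452,240))): print(n,np.abs(a[y0:y1,x0:x1].astype(int)-o[y0:y1,x0:x1]).mean())
E
```

```text
plate ((0.5474136471748352, 0.1431996077299118), (0.05266756936907768, 0.05517932400107384), 88.11004638671875) carton ((0.5515336990356445, 0.14055542647838593), (0.0602334663271904, 0.08274499326944351), 84.8318099975586) [-0.00412005  0.00264418]
jar 2.858139534883721
tape 10.245515046296296
```

```bash
python3 - <<'E'
from h import *
for n,im in(("0",cv2.imread("pics/top0.png")),("now",cam("top")[0])):
    h=cv2.cvtColor(im,cv2.COLOR_BGR2HSV); m=cv2.inRange(h,(8,90,120),(22,255,255))[185:250,395:460]
    ct=max(cv2.findContours(m,cv2.RETR_EXTERNAL,cv2.CHAIN_APPROX_NONE)[0],key=cv2.contourArea); print(n,cv2.boundingRect(ct))
c=cam("side"); o=cv2.imread("pics/side0.png")
for im in(o,c[0]):
    m=cv2.inRange(cv2.cvtColor(im,cv2.COLOR_BGR2HSV),(8,90,80),(22,255,255))[295:350,320:375]
    ct=max(cv2.findContours(m,cv2.RETR_EXTERNAL,cv2.CHAIN_APPROX_NONE)[0],key=cv2.contourArea); print(cv2.boundingRect(ct))
E
```

```text
0 (12, 10, 43, 42)
now (12, 10, 43, 42)
(6, 7, 42, 44)
(6, 7, 42, 43)
```

Tape and jar haven't moved, and every placement is within tolerance. Handing in.

```bash
python3 -c "
from h import *
print(ticket.job_done())"
```

```text
the job is handed in; nothing more can be done
None
```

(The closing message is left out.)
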